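# Catch the seal tins from the gravity chute

### The job

Take the blue catch scoop by its slanted handle, hold it level in the air under the mouth of the gravity chute and push its far wall against the orange paddle, so that the stop drops and both white seal tins slide into the held scoop. Then set the scoop with the two tins in it upright on the grey mat, its base wholly on the mat and roughly square to it, and let go; leave the test cup, the nest fixture and the leak plug where they stand.

Things in the scene. Friction and masses are not known exactly. Their poses are not given: they have to be found in the camera images.
- scoop: Blue open box scoop, loose: 140 (x) x 120 (y) x 72 mm high, walls and floor 4 mm. Origin: centre of underside, z up. From the middle of its -x wall, 46 mm up, a straight bar handle with black grip (22 mm wide along y, 14 thick, 100 long) rises leaning back 30 deg from vertical towards -x. Grip it across the 22 mm with the tool leaning likewise.
- scoop_grip (a point): Centre of the black grip on the handle, on the bar's axis, 66 mm from its root: 103 mm towards -x and 103 mm up from the scoop's origin. The visor above the chute's mouth leaves no room there for an upright gripper.
- chute: Fixed grey chute on a stand, 265 mm high. Origin: on the bench below the lip; floor slopes 28 deg down to its -x (robot's side), lip 160 mm up. Clear cheeks (y +-40 mm) and a clear front plate at x = -83 mm, all above 120 mm height, guide tins down between x = 0 and -80. Yellow visor flares from there to x = -113, 242 mm up. Foot behind x = +80; open below 110 mm before it.
- chute_lip (a point): Middle of the chute's lip edge, 160 mm above the bench.
- stop (a joint): Spring trip stop, rad: 0 shut (two orange fingers before the lip hold the tins), 0.36 fully open. Opens when the orange paddle is pushed to the chute's +x (away from the robot) with 2 to 5 N; tins go from about 0.2 rad; springs shut when released. Its lowered arm reaches down to 112 mm above the bench.
- paddle (a point): Middle of the paddle's round lower edge (radius 5, 56 mm wide). Shut: x = +10 mm in the chute's frame, 87 mm up. A scoop on the bench passes under it: hold the scoop's rim about 98 mm up (underside 26 mm). Fully open when the scoop's far wall is 50 mm beyond the lip (scoop centre 20 mm to the lip's robot side); stay about 2 s.
- tin_1: White round seal tin, 66 mm diameter, 30 mm high, 0.05 kg, lid shut; lies on the chute nearest the lip. Origin: centre of its underside, z along its axis.
- tin_2: Second white seal tin, the same, lying behind the first on the chute. It may come to rest on the first tin, standing a little out of the scoop, and settles as the scoop is drawn slowly back towards the robot.
- mat: Flat grey mat fixed on the bench, 200 mm (x) by 180 mm (y), 3 mm thick. Origin: centre of its underside; x along its long side. The handle of the scoop may overhang it.
- test_cup: Bystander: grey aluminium test cup, 92 mm diameter, 68 mm high; origin at the centre of its underside.
- nest: Bystander: small blue nest fixture with two pins, 45 x 70 x 30 mm; origin at the centre of its underside.
- plug: Bystander: yellowish knurled leak plug, 27 mm diameter, 26 mm high; origin at the centre of its underside.

How it is judged:
On the way, in this order (a step that is already met when the one before it is completed fails the run):
1. the stop is pushed open while the scoop is held level in the air (value of joint stop above 0.15 rad and height (world z) of scoop above 0.008 m and angle between scoop's own z axis and vertical below 0.35 rad and contact force between the fingers and scoop above 1 N and contact force between scoop and chute above 0.3 N), for 0.1 s.
2. both tins lie in the scoop while it is still held in the air (height (world z) of scoop above 0.008 m and contact force between the fingers and scoop above 1 N and x of tin_1 in the frame of scoop between -0.07 and 0.07 m and y of tin_1 in the frame of scoop between -0.06 and 0.06 m and z of tin_1 in the frame of scoop between 0 and 0.08 m and x of tin_2 in the frame of scoop between -0.07 and 0.07 m and y of tin_2 in the frame of scoop between -0.06 and 0.06 m and z of tin_2 in the frame of scoop between 0 and 0.08 m), for 0.2 s.
At the end, for the whole second after the job is handed in: Both tins are in the scoop; the scoop stands upright (within 5 degrees) on the mat, its centre within 40 mm of the mat's centre along each side of the mat and square to it within 17 degrees; everything is at rest and the stop is shut again (x of tin_1 in the frame of scoop between -0.07 and 0.07 m and y of tin_1 in the frame of scoop between -0.06 and 0.06 m and z of tin_1 in the frame of scoop between 0 and 0.08 m and x of tin_2 in the frame of scoop between -0.07 and 0.07 m and y of tin_2 in the frame of scoop between -0.06 and 0.06 m and z of tin_2 in the frame of scoop between 0 and 0.08 m and x of scoop in the frame of mat between -0.04 and 0.04 m and y of scoop in the frame of mat between -0.04 and 0.04 m and angle between the x axis of scoop and the x axis of mat, either way round below 0.3 rad and z of scoop in the frame of mat below 0.008 m and angle between scoop's own z axis and vertical below 0.08 rad and linear speed of scoop below 0.02 m/s and linear speed of each of tin_1, tin_2 below 0.03 m/s and value of joint stop below 0.05 rad); the robot touches nothing.
It fails at once if the test cup, nest fixture or leak plug is displaced more than 30 mm (distance of any of test_cup, nest, plug from where it was at the start of the episode above 0.03 m).
It fails at once if the scoop is tipped more than 40 degrees (angle between scoop's own z axis and vertical above 0.7 rad).
It also fails if it takes over 51 s, if anything falls off the work surface, if the arm or the gripper's body presses on something with over 40 N, if the wrist force passes 120 N, or if a joint passes its speed limit or range.

### The arm

A 7-joint arm with a two-finger parallel gripper is mounted at the origin on a cart in front of the work surface, level with it; the furniture and walls round the work are solid. World frame = base frame: x ahead of the robot, y to its left, z up, the work surface at z = 0. Lengths are in m, angles in rad, forces in N, time in s.
With the tool pointing down it reaches from about 0.4 to 0.875 m from the base axis. Payload 6.5 kg.
Tool frame: the origin (TCP) lies on the mounting face of the last link; the fingertips stand 166 mm ahead of it and the grasp point (between the pads) lies 147 mm ahead of it; z points along the fingers, y is the direction in which the jaws open and shut (so a half turn about z gives the same grasp; the last joint's range is limited). The gripper opens to 88 mm and grips with 3 to 60 N. Pads are 18 mm wide; open, the fingers measure 123 mm over their backs; the gripper's body (75 mm by 187 mm) begins 45 mm behind the grasp point.
Start: joints at [-1.379, 0.536, -0.004, 1.538, 0.003, 1.067, -0.071], TCP at [0.166, 0.629, 0.405] pointing down, gripper open.
Joint ranges: [-2.7, 2.7], [-0.37, 2.16], [-1.27, 1.26], [0.24, 2.4], [-1.31, 4.45], [0.19, 1.91], [-2.76, 2.76]. Speed limits (rad/s): [2.39, 2.39, 3.14, 3.14, 3.14, 3.14, 3.14].

### API

Orientations are given as a unit quaternion [w, x, y, z].
In Python, from rig import arm gives the robot as it stands.
- The arm moves only by the tool send_rows, never from a script. Its argument "steps" is a list of rows, each a list of 5 numbers: the opening, from 0 (shut) to 1 (fully open), then the shift along the tool's x, y, z in m, then the turn about the tool's z in degrees. In form: [[claw, tx, ty, tz, roll], ...]. A call has 1 to 12 rows; each row shifts and turns the pose as measured when the row begins, along the tool's axes as they then stand; what a row does not reach is not made up. A row lasts 1/12 s, in which the tool goes at most 41.7 mm and 7.16 degrees, less where a joint would pass 70% of its speed; a pose out of reach is approached as far as the arm can. A call is refused whole if a number of a shift passes 0.0417 or a number of a turn 7.16, either way. A call with a gripper value outside its range is refused whole. The fingers move at their own pace and stop on an object; the grip force is fixed at half the most. Time passes only in rows, so rows that do not move let the fingers close. It gives the time, the measured TCP pose, the force and the opening at its end, in the units of the state.
- arm.get_state(): the state, without advancing time (a new reading comes with each control period).
- arm.grab_frame(name): name is "scene" or "side" or "wrist"; returns (picture, depth): 400x640x3 uint8, red, green, blue; 400x640 float32, m along the optical axis (not along the pixel's ray), 0 where there is no reading.
- arm.camera_info(name): a dict with "vertical_fov" (degrees; the focal length in pixels is half the picture's height over the tangent of half this angle, whatever the lens; pixels are square), "cx", "cy" (the principal point, pixels), "eye" and "orientation" of the camera in the world; the wrist camera has in their place "tool_from_camera" (4x4, takes a point from camera to tool coordinates, whose origin is the TCP and whose axes are the flange's). Camera axes: x right, y down, z forward; pixel columns grow to the right and rows downward; lengths in m; the calibration is good to about 2 mm. A picture is of the moment at which its call begins: read the wrist's pose just before it. camera_info takes no time and is no camera call.
- arm.close_job(): hands the job in, once; it reports no verdict.
The state is a dict: "time": time; "q": joint angles; "qd": joint speeds; "effort": joint torques, N m; "eef_pos": TCP position; "tcp_rot": TCP orientation; "force": force on the tool from outside, world axes, zero at the start; "torque": the same for the moment, N m; "width": finger opening in m.
Only numpy, scipy, OpenCV 4.12 (cv2) and the standard library are available. Lean on these libraries where they do the work, as an engineer would, in place of code of your own. Each camera call takes 0.05 s, during which the arm holds its last target.

## Working session

There is one attempt and no reset: what is moved stays moved. The work goes in short steps, Python scripts to look and compute and a tool call to move; the robot and the scene stay as the last step left them, time stands still between calls to the robot, and variables do not carry over. Pictures are saved under pics/ and viewed, and the job is handed in when it is done.

Besides the shell and the picture viewer there is one more tool, called by a JSON object that holds its "op" and its "data". send_rows: Moves the arm, as the interface text tells. Its arguments: {"type":"object","properties":{"steps":{"type":"array"}},"required":["steps"]}

```bash
ls; mkdir -p pics; python3 - <<'E'
from rig import arm
import cv2,numpy as np
print(arm.get_state())
for n in ["scene","side","wrist"]:
    print(n,arm.camera_info(n))
    p,d=arm.grab_frame(n)
    cv2.imwrite(f"pics/{n}0.png",p[:,:,::-1]); np.save(f"{n}0.npy",d)
E
```

```text
pics
{'time': 0.0, 'q': array([-1.37921087,  0.53718768, -0.00446065,  1.5388604 ,  0.0026365 ,
        1.06728088, -0.07119235]), 'qd': array([-2.18178677e-04,  4.67282243e-05,  1.56165964e-03, -6.41385415e-04,
       -1.82635963e-03,  1.33358423e-03, -4.32201966e-04]), 'effort': array([-3.80473398e-05, -5.70982683e+01,  9.90784764e-01, -2.51606226e+01,
       -5.62370662e-02,  1.78040582e-02,  1.53547708e-04]), 'eef_pos': array([0.16561807, 0.62821207, 0.40382964]), 'tcp_rot': array([-3.76278259e-05,  1.28478499e-01,  9.91711917e-01, -8.64514112e-04]), 'force': array([ 0.42357769, -0.08855289,  0.40007508]), 'torque': array([-0.02015701, -0.01654268, -0.03445955]), 'width': 0.0882238605234356}
scene {'vertical_fov': 47.03832772898527, 'cx': 315.4448623885045, 'cy': 203.61999641835084, 'eye': array([-0.1304381 , -0.64791312,  0.87866823]), 'orientation': array([-0.43266314,  0.82513294, -0.32652141,  0.15919174])}
side {'vertical_fov': 57.56428966550852, 'cx': 319.37145801290484, 'cy': 201.10279527336886, 'eye': array([ 0.34824403, -0.72900053,  0.53422084]), 'orientation': array([-0.53841357,  0.8325891 , -0.11577779,  0.05917538])}
wrist {'vertical_fov': 61.542772940471465, 'cx': 315.5641215496922, 'cy': 199.77715162154627, 'tool_from_camera': array([[ 1.27223388e-03, -9.57457502e-01, -2.88571505e-01,
         7.51713977e-02],
       [ 9.99999185e-01,  1.25008667e-03,  2.61037471e-04,
        -1.29647915e-03],
       [ 1.10807107e-04, -2.88571601e-01,  9.57458312e-01,
         2.01381874e-02],
       [ 0.00000000e+00,  0.00000000e+00,  0.00000000e+00,
         1.00000000e+00]])}
```

View pics/scene0.png

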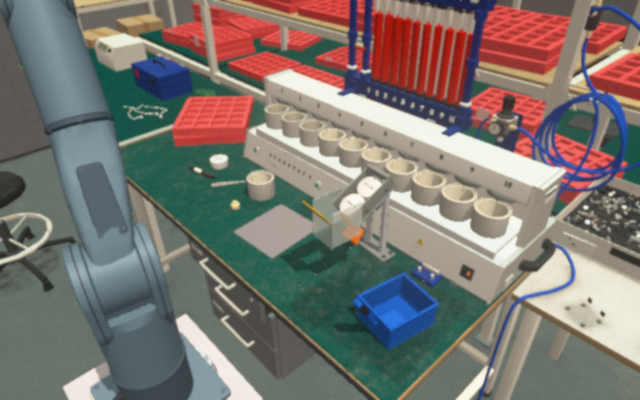

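View pics/side0.png

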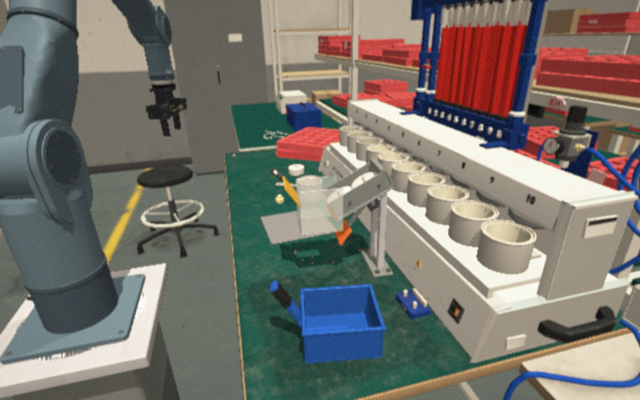

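View pics/wrist0.png

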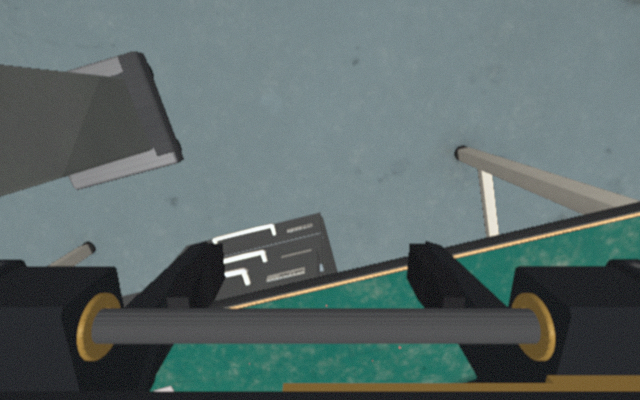

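```bash
cat > h.py <<'E'
import numpy as np,cv2
from scipy.spatial.transform import Rotation as R
from rig import arm
def q2R(q): return R.from_quat([q[1],q[2],q[3],q[0]]).as_matrix()
def world(n,d,info=None,state=None):
    i=arm.camera_info(n); f=200/np.tan(np.radians(i["vertical_fov"]/2))
    v,u=np.mgrid[0:400,0:640]
    P=np.stack([(u-i["cx"])/f*d,(v-i["cy"])/f*d,d],-1)
    if n=="wrist":
        T=i["tool_from_camera"]; P=P@T[:3,:3].T+T[:3,3]
        return P@q2R(state["tcp_rot"]).T+state["eef_pos"]
    return P@q2R(i["orientation"]).T+i["eye"]
def proj(n,X):
    i=arm.camera_info(n); f=200/np.tan(np.radians(i["vertical_fov"]/2))
    p=(np.atleast_2d(X)-i["eye"])@q2R(i["orientation"])
    return np.c_[p[:,0]/p[:,2]*f+i["cx"],p[:,1]/p[:,2]*f+i["cy"]]
def crop(path,out,u0,v0,u1,v1,k):
    im=cv2.imread(path)[v0:v1,u0:u1]; cv2.imwrite(out,cv2.resize(im,None,fx=k,fy=k,interpolation=cv2.INTER_CUBIC))
E
python3 - <<'E'
from h import *
for n in ["scene","side"]:
    d=np.load(n+"0.npy"); W=world(n,d); im=cv2.imread(f"pics/{n}0.png").astype(int)
    b,g,r=im[...,0],im[...,1],im[...,2]
    m=(b>r+60)&(b>g+40)&(d>0)&(d<1.6)&(W[...,2]<0.2)&(W[...,2]>-.01)&(W[...,0]<0.8)
    p=W[m]; print(n,m.sum(),np.percentile(p,[1,50,99],axis=0).round(3))
    top=p[(p[:,2]>0.066)&(p[:,2]<0.078)]
    rc=cv2.minAreaRect((top[:,:2]*1000).astype(np.float32)); print(rc, cv2.boxPoints(rc).round(1).tolist(),len(top))
    hi=p[p[:,2]>0.09]; print("hi",len(hi))
    # mat
    gm=(abs(b-g)<25)&(abs(r-g)<25)&(abs(W[...,2]-.003)<.006)&(d>0)&(W[...,0]<0.9)&(W[...,0]>0.3)&(abs(W[...,1])<.6)
    num,lab,st,_=cv2.connectedComponentsWithStats(gm.astype(np.uint8))
    for k in np.argsort(-st[1:,4])[:2]+1:
        q=W[lab==k]; rc=cv2.minAreaRect((q[:,:2]*1000).astype(np.float32)); print("mat",st[k],rc,cv2.boxPoints(rc).round(0).tolist(),q[:,2].mean())
crop("pics/scene0.png","pics/s0c.png",220,150,460,350,3)
crop("pics/side0.png","pics/d0c.png",250,150,450,370,3)
E
```

```text
scene 4077 [[ 0.393 -0.385  0.001]
 [ 0.525 -0.207  0.03 ]
 [ 0.773 -0.143  0.131]]
((498.2044677734375, -211.04598999023438), (125.58004760742188, 169.1464385986328), 79.47354125976562) [[403.6000061035156, -257.29998779296875], [569.9000244140625, -288.20001220703125], [592.7999877929688, -164.8000030517578], [426.5, -133.89999389648438]] 636
hi 72
mat [ 524  289  104   60 2447] ((845.4147338867188, -497.7418212890625), (108.80025482177734, 204.22972106933594), 0.061583261936903) [[791.0, -396.0], [791.0, -600.0], [900.0, -600.0], [900.0, -396.0]] 0.0013432807233433649
mat [ 234  204   79   55 2444] ((528.992431640625, 266.9725341796875), (223.37881469726562, 192.7666778564453), 4.241027355194092) [[410.0, 355.0], [425.0, 163.0], [648.0, 179.0], [633.0, 371.0]] 0.003784541690244966
side 6403 [[ 0.401 -0.393  0.001]
 [ 0.514 -0.203  0.032]
 [ 0.784 -0.1    0.128]]
((500.6993713378906, -214.74227905273438), (126.04865264892578, 163.90924072265625), 79.44623565673828) [[408.6000061035156, -261.70001220703125], [569.7000122070312, -291.70001220703125], [592.7999877929688, -167.8000030517578], [431.70001220703125, -137.8000030517578]] 994
hi 85
mat [ 260  210   75   35 1072] ((518.7437744140625, 265.96734619140625), (191.58084106445312, 196.42086791992188), 3.381819009780884) [[417.0, 358.0], [429.0, 162.0], [620.0, 174.0], [609.0, 370.0]] 0.0028462971073741857
mat [335 230  59  51 719] ((643.9143676757812, 46.33665466308594), (111.11614227294922, 239.82615661621094), 9.567447662353516) [[569.0, 155.0], [609.0, -81.0], [719.0, -63.0], [679.0, 174.0]] 0.004234441564945621
```

```bash
ls pics
```

```text
d0c.png
s0c.png
scene0.png
side0.png
wrist0.png
```

View pics/s0c.png

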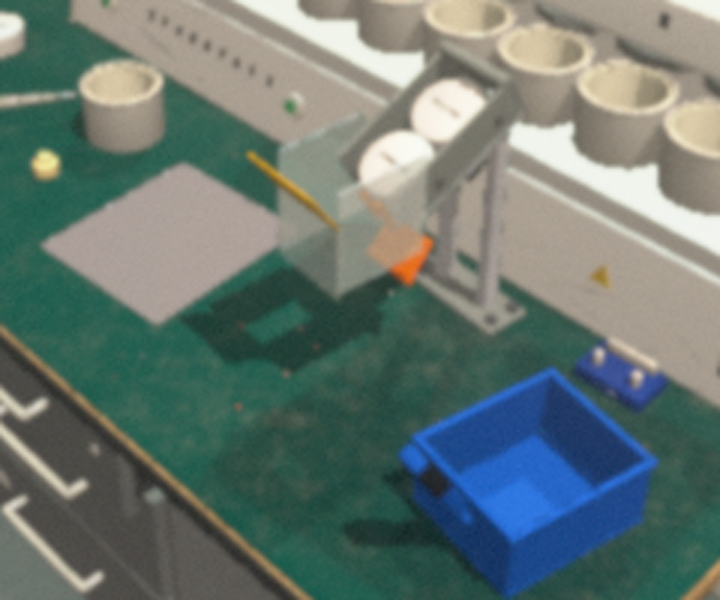

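View pics/d0c.png

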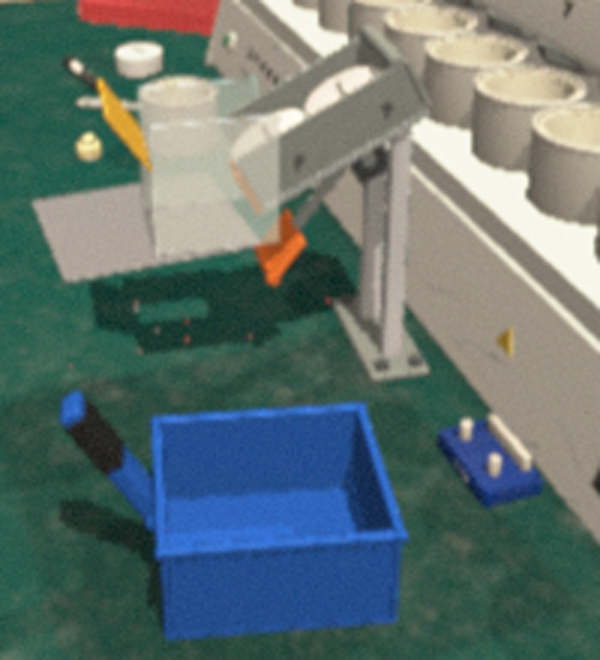

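```bash
python3 - <<'E'
from h import *
from scipy.optimize import least_squares
def fit(obs,x0):
    def f(p):
        c,s=np.cos(p[2]),np.sin(p[2]); o=[]
        for n,X,px in obs:
            w=[p[0]+c*X[0]-s*X[1],p[1]+s*X[0]+c*X[1],X[2]]
            o+=list((proj(n,w)[0]-px))
        return np.array(o)
    r=least_squares(f,x0,loss="soft_l1"); return r.x,f(r.x).round(1)
sc=lambda a,b:(220+a/3,150+b/3); sd=lambda a,b:(250+a/3,150+b/3)
H=.072
A=(-.07,.06,H);B=(.07,.06,H);C=(.07,-.06,H);D=(-.07,-.06,H)
print("scoop",fit([("scene",A,sc(412,440)),("scene",B,sc(553,370)),("scene",C,sc(657,462)),("scene",D,sc(510,540)),
 ("side",A,sd(154,416)),("side",B,sd(365,404)),("side",C,sd(406,538)),("side",D,sd(158,552))],[.51,-.21,-.18]))
a=.1;b=.09
print("mat",fit([("scene",(-a,b,.003),sc(42,243)),("scene",(-a,-b,.003),sc(156,325)),("scene",(a,b,.003),sc(183,163)),
 ("side",(-a,b,.003),sd(32,203)),("side",(-a,-b,.003),sd(68,282))],[.52,.26,.0]))
for n in ["scene","side"]:
    d=np.load(n+"0.npy"); W=world(n,d); im=cv2.imread(f"pics/{n}0.png").astype(int)
    bb,g,r=im[...,0],im[...,1],im[...,2]
    m=(r>g+60)&(r>bb+90)&(d>0)&(abs(W[...,1]-.1)<.2)&(W[...,2]<.25)&(W[...,0]>.4)
    num,lab,st,ce=cv2.connectedComponentsWithStats(m.astype(np.uint8))
    for k in range(1,num):
        if st[k,4]>15:
            q=W[lab==k]; print(n,st[k],ce[k].round(0),q.mean(0).round(3),q.min(0).round(3),q.max(0).round(3))
    m=(W[...,2]>.12)&(W[...,2]<.3)&(W[...,0]>.45)&(W[...,0]<.85)&(W[...,1]>-.1)&(W[...,1]<.2)
    q=W[m];print(n,len(q)); np.save(n+"_ch.npy",np.c_[q,im[m]])
E
```

```text
scoop (array([ 0.51019567, -0.21634827, -0.19797822]), array([ 2.2, -1.2,  0.9, -0. ,  0.3, -0.1,  1.7, -0.3, -0.1,  0.5, -1.3,
        0.4, -1.9, -1.1, -0.3, -0.5]))
mat (array([0.52569852, 0.26329423, 0.06833807]), array([-0.1,  0.5,  1.4, -0.3,  0.5, -0.7, -0.5, -0.8, -1. , -0.3]))
scene [ 480   91   66   44 1094] [519. 109.] [1.824 0.162 0.031] [ 1.666  0.028 -0.009] [1.974 0.3   0.051]
scene [472 107   7   7  19] [475. 109.] [1.669 0.29  0.035] [1.661 0.277 0.013] [1.684 0.3   0.05 ]
scene [472 115   9  10  34] [476. 120.] [ 1.66   0.272 -0.007] [ 1.647  0.251 -0.029] [1.674 0.294 0.014]
scene [515 135  17  23 260] [524. 147.] [ 1.508 -0.022  0.028] [ 1.422 -0.071 -0.034] [1.695 0.072 0.043]
scene [555 134   9  11  59] [558. 139.] [ 1.652 -0.089  0.034] [ 1.617 -0.1    0.022] [ 1.686 -0.068  0.043]
scene [351 229  13  16  87] [357. 237.] [ 0.581 -0.015  0.102] [ 0.539 -0.033  0.008] [0.679 0.057 0.139]
scene 8743
side [627 163  10  19  76] [631. 172.] [1.817 0.234 0.033] [1.707 0.157 0.022] [1.923 0.299 0.039]
side [614 165  10   8  36] [619. 167.] [1.821 0.283 0.033] [1.803 0.267 0.021] [1.856 0.299 0.038]
side [598 168  18  14  88] [607. 174.] [1.712 0.243 0.034] [1.672 0.181 0.022] [1.758 0.298 0.047]
side [610 186   6   4  16] [613. 187.] [1.677 0.183 0.007] [ 1.67   0.173 -0.   ] [1.684 0.194 0.013]
side [336 221  16  24 177] [343. 233.] [ 0.587 -0.006  0.104] [ 0.573 -0.026  0.085] [0.604 0.028 0.12 ]
side 10128
```

```bash
python3 - <<'E'
from h import *
crop("pics/scene0.png","pics/s0ch.png",295,155,400,270,7/1)
crop("pics/side0.png","pics/d0ch.png",265,150,400,285,6-.2)
E
```

```text
(no output)
```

View pics/s0ch.png

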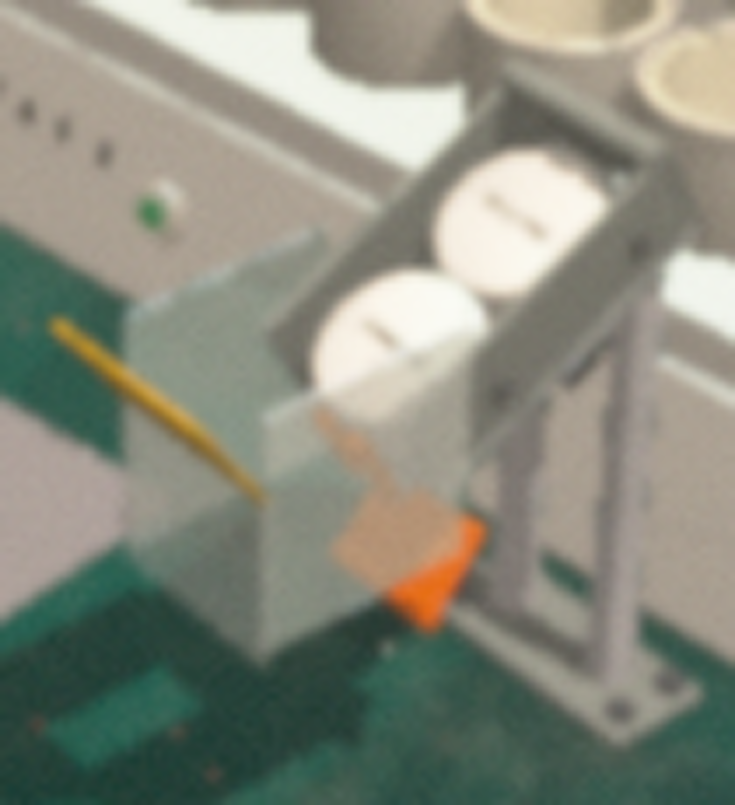

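View pics/d0ch.png

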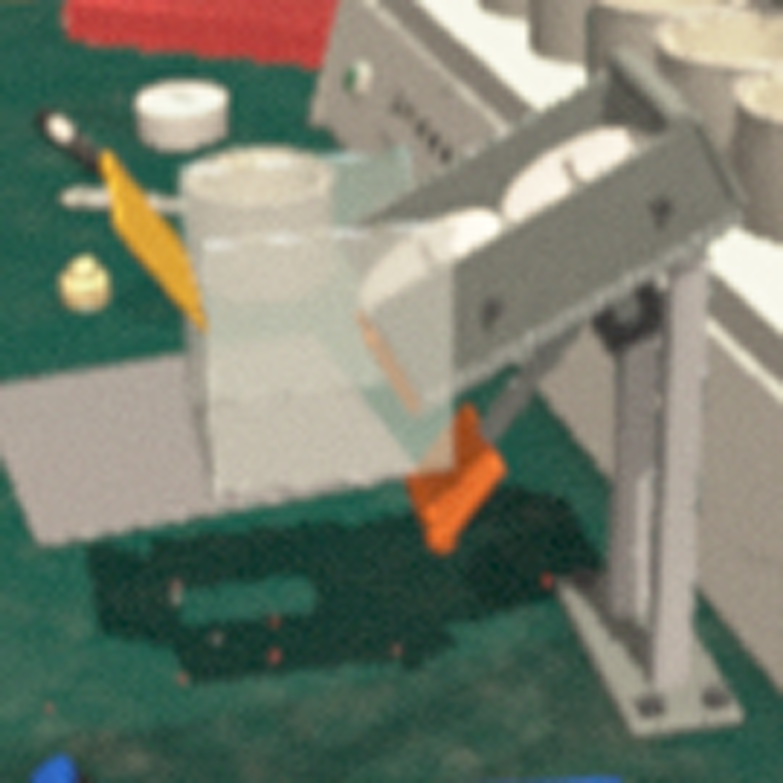

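```bash
python3 - <<'E'
from h import *
from scipy.optimize import least_squares
def fit(obs,x0):
    def f(p):
        c,s=np.cos(p[2]),np.sin(p[2]); o=[]
        for n,X,px in obs:
            w=[p[0]+c*X[0]-s*X[1],p[1]+s*X[0]+c*X[1],X[2]]
            o+=list((proj(n,w)[0]-px))
        return np.array(o)
    r=least_squares(f,x0,loss="soft_l1"); return r.x,f(r.x).round(1)
s7=lambda a,b:(295+a/7,155+b/7); d6=lambda a,b:(265+a/5.8,150+b/5.8)
obs=[("scene",(-.083,-.041,.12),s7(262,660)),("side",(-.083,-.041,.12),d6(213,500)),("scene",(-.083,.041,.12),s7(135,560)),
("scene",(.01,-.028,.083),s7(425,628)),("side",(.01,-.028,.083),d6(440,552)),("scene",(.01,.028,.083),s7(333,550))]
print(fit(obs,[.58,0,0.]))
# side wall of trough: sides polygon in side crop
for n,poly,tr in [("side",[(440,390),(690,250),(685,150),(480,290)],d6),("scene",[(490,380),(640,250),(640,190),(500,340)],s7)]:
    pts=np.array([tr(*p) for p in poly]).astype(np.int32)
    m=np.zeros((400,640),np.uint8); cv2.fillPoly(m,[pts],1)
    d=np.load(n+"0.npy");W=world(n,d);q=W[(m>0)&(d>0)]
    q=q[(q[:,2]>.1)&(q[:,2]<.3)]
    med=np.median(q,0); 
    for _ in range(3):
        c=q.mean(0);U,S,V=np.linalg.svd(q-c);r=(q-c)@V[2];q=q[abs(r)<3*np.median(abs(r))+1e-4]
    print(n,len(q),"normal",V[2].round(3),"centroid",c.round(3),"yaw",np.arctan2(-V[2][0],V[2][1]),np.std(r))
# tins tops
for n,(cs),tr in [("scene",[(390,340),(520,220)],s7)]:
    d=np.load(n+"0.npy");W=world(n,d)
    for c in cs:
        u,v=np.array(tr(*c)).round().astype(int); print(W[v-3:v+4,u-3:u+4].reshape(-1,3).mean(0).round(4), np.std(W[v-3:v+4,u-3:u+4,2]))
E
```

```text
(array([ 0.56925244,  0.01054558, -0.09597317]), array([ 0.2,  0.9, -0.2,  0.9, -1.3, -1. ,  1. , -0.8, -0.4, -1.3,  0.6,
        0. ]))
side 607 normal [ 0.094  0.996 -0.002] centroid [ 0.626 -0.039  0.209] yaw -0.09452813885081497 0.0010476711299025557
scene 153 normal [-0.064 -0.997 -0.043] centroid [ 0.624 -0.036  0.226] yaw 3.077716135835212 0.0010423702758428242
[ 0.565  -0.0039  0.212 ] 0.014732928281497241
[0.6367 0.0012 0.2309] 0.002725000321451735
```

{"op": "send_rows", "data": {"steps": [[1,-0.02,-0.022,-0.02,0],[1,-0.022,-0.028,-0.02,0],[1,-0.022,-0.028,-0.02,0],[1,-0.022,-0.028,-0.02,0],[1,-0.022,-0.028,-0.02,0],[1,-0.024,-0.03,-0.01,0],[1,-0.024,-0.03,-0.01,0],[1,-0.024,-0.03,-0.01,0],[1,-0.024,-0.03,-0.01,0],[1,-0.024,-0.03,-0.01,0],[1,-0.024,-0.03,-0.01,0],[1,-0.024,-0.03,-0.01,0]]}}

```text
time: 1.15
eef_pos: [0.3473, 0.2141, 0.5755]
tcp_rot: [-0.003, 0.121, 0.993, -0.004]
force: [1.3, 1.0, -0.3]
width: 0.0883
```

{"op": "send_rows", "data": {"steps": [[1,-0.022,-0.032,-0.01,-1],[1,-0.022,-0.032,-0.01,-1],[1,-0.022,-0.032,-0.01,-1],[1,-0.022,-0.032,-0.01,-1],[1,-0.022,-0.032,-0.01,-1],[1,-0.022,-0.032,-0.01,0],[1,-0.022,-0.032,-0.01,0],[1,-0.022,-0.032,-0.01,0],[1,0,0,-0.04,0],[1,0,0,-0.04,0],[1,0,0,-0.04,0],[1,0,0,-0.04,0]]}}

```text
time: 2.15
eef_pos: [0.4719, -0.0918, 0.8196]
tcp_rot: [-0.008, 0.084, 0.996, -0.004]
force: [1.6, -1.1, 0.1]
width: 0.0882
```

```bash
python3 -c "
from h import *
s=arm.get_state();print(s['q'].round(3),s['eef_pos'].round(3));print(q2R(s['tcp_rot']).round(3))"
```

```text
[-0.545  0.108  0.755  1.195 -0.068  1.882  1.59 ] [ 0.472 -0.092  0.82 ]
[[-0.986  0.167 -0.017]
 [ 0.167  0.986 -0.006]
 [ 0.015 -0.009 -1.   ]]
```

{"op": "send_rows", "data": {"steps": [[1,0,0,-0.04,0],[1,0,0,-0.04,0],[1,0,0,-0.04,0],[1,0,0,-0.04,0]]}}

```text
time: 2.48
eef_pos: [0.4467, -0.0876, 0.8849]
tcp_rot: [0.054, 0.086, 0.995, -0.011]
force: [-1.4, 0.9, -0.5]
width: 0.0879
```

```bash
python3 -c "
from h import *
s=arm.get_state();print(s['q'].round(3),s['eef_pos'].round(3));print(q2R(s['tcp_rot']).round(3))"
```

```text
[-0.928  0.062  1.139  1.097 -0.05   1.909  1.587] [ 0.447 -0.088  0.885]
[[-0.98   0.172  0.105]
 [ 0.169  0.985 -0.031]
 [-0.109 -0.013 -0.994]]
```

{"op": "send_rows", "data": {"steps": [[1,-0.01,0,-0.04,0],[1,-0.01,0,-0.04,0],[1,-0.015,0,-0.038,0],[1,-0.015,0,-0.038,0]]}}

```text
time: 2.82
eef_pos: [0.4463, -0.0804, 0.9409]
tcp_rot: [0.121, 0.078, 0.989, -0.016]
force: [-0.4, 0.5, -0.2]
width: 0.0877
```

```bash
cat > st.py <<'E'
from h import *
s=arm.get_state();M=q2R(s['tcp_rot']);print(s['time'],s['q'].round(3),s['eef_pos'].round(3));print(M.round(3))
z=M[:,2];print("tilt",np.degrees(np.arccos(-z[2])),"az",np.degrees(np.arctan2(z[1],z[0])),"y elev",np.degrees(np.arcsin(M[2,1])),"y az",np.degrees(np.arctan2(M[1,1],M[0,1])))
print("grasp",(s['eef_pos']+.147*z).round(4))
E
python3 st.py
```

```text
2.8167 [-0.784  0.078  0.997  0.945 -0.067  1.909  1.587] [ 0.446 -0.08   0.941]
[[-0.958  0.158  0.237]
 [ 0.151  0.987 -0.051]
 [-0.242 -0.013 -0.97 ]]
tilt 14.034351135462344 az -12.175331518099869 y elev -0.7645034947759087 y az 80.88474786715022
grasp [ 0.4812 -0.0879  0.7983]
```

{"op": "send_rows", "data": {"steps": [[1,-0.015,0,-0.038,0],[1,-0.015,0,-0.038,0],[1,-0.015,0,-0.038,0],[1,-0.018,0,-0.036,0],[1,-0.018,0,-0.036,0],[1,-0.018,0,-0.036,0]]}}

```text
time: 3.32
eef_pos: [0.4292, -0.0737, 1.0211]
tcp_rot: [0.22, 0.075, 0.972, -0.025]
force: [0.9, 0.4, -0.7]
width: 0.0878
```

```bash
python3 st.py
```

```text
3.3167 [-0.641  0.096  0.876  0.722 -0.09   1.909  1.584] [ 0.429 -0.074  1.021]
[[-0.892  0.156  0.424]
 [ 0.134  0.988 -0.082]
 [-0.432 -0.016 -0.902]]
tilt 25.600096515713645 az -10.87952310061538 y elev -0.9026920431260306 y az 81.00502807399504
grasp [ 0.4916 -0.0857  0.8885]
```

{"op": "send_rows", "data": {"steps": [[1,-0.018,0,-0.036,0],[1,-0.018,0,-0.036,0],[1,-0.005,0,0.03,0],[1,0,-0.01,0.04,0]]}}

```text
time: 3.65
eef_pos: [0.4499, -0.0881, 0.9953]
tcp_rot: [0.262, 0.074, 0.962, -0.028]
force: [1.5, -0.7, -0.1]
width: 0.0881
```

```bash
python3 st.py; python3 - <<'E'
from h import *
for n,(u,v) in [("scene",(365,309)),("side",(283,296))]:
    d=np.load(n+"0.npy");W=world(n,d);im=cv2.imread(f"pics/{n}0.png")
    m=np.zeros((400,640),bool);m[v-14:v+14,u-14:u+14]=1
    m&=(im.max(2)<60)&(W[...,2]>.07)&(W[...,2]<.15); q=W[m]; print(n,m.sum(),q.mean(0).round(3),np.median(q,0).round(3),q.min(0).round(3),q.max(0).round(3))
    print(proj(n,[.410,-.197,.103]))
E
```

```text
3.65 [-0.721  0.035  0.878  0.864 -0.009  1.722  1.561] [ 0.45  -0.088  0.995]
[[-0.852  0.158  0.499]
 [ 0.128  0.987 -0.093]
 [-0.507 -0.015 -0.862]]
tilt 30.51210284316065 az -10.573614201643498 y elev -0.8857453743080003 y az 80.92964918385594
grasp [ 0.5233 -0.1018  0.8686]
scene 49 [ 0.401 -0.204  0.11 ] [ 0.401 -0.204  0.11 ] [ 0.391 -0.206  0.094] [ 0.413 -0.2    0.125]
[[364.3575896  308.47854079]]
side 228 [ 0.407 -0.204  0.112] [ 0.407 -0.206  0.112] [ 0.39  -0.212  0.092] [ 0.423 -0.187  0.13 ]
[[283.31591063 297.53541867]]
```

{"op": "send_rows", "data": {"steps": [[1,0.018,-0.008,0.022,0.2],[1,0.0245,-0.008,0.03,0.2],[1,0.0245,-0.008,0.031,0.2],[1,0.0245,-0.008,0.031,0.2],[1,0.0245,-0.008,0.031,0.2],[1,0.0245,-0.008,0.031,0.2],[1,0.0245,-0.008,0.031,0.2],[1,0.0245,-0.008,0.031,0.2],[1,0.0245,-0.008,0.031,0.2],[1,0.0245,-0.008,0.031,0.2],[1,0.0245,-0.006,0.031,0.2],[1,0.0245,-0.006,0.031,0.2]]}}

```text
time: 4.65
eef_pos: [0.3658, -0.1725, 0.5209]
tcp_rot: [0.265, 0.093, 0.959, -0.022]
force: [1.4, 0.1, -0.4]
width: 0.0884
```

```bash
cat >> st.py <<'E'
import sys
if len(sys.argv)>3:
    t=np.array(list(map(float,sys.argv[1:4]))); print("tool delta to",t,(M.T@(t-s['eef_pos']-.147*z)).round(4))
print("F",s['force'].round(1),"w",s['width'])
E
python3 st.py .409 -.198 .105
```

```text
4.65 [-0.533 -0.326  0.729  2.199  0.309  0.663  1.414] [ 0.366 -0.173  0.521]
[[-0.842  0.19   0.505]
 [ 0.167  0.982 -0.091]
 [-0.513  0.008 -0.858]]
tilt 30.894238345726137 az -10.175580854534392 y elev 0.45005434827637214 y az 79.07222441217243
grasp [ 0.4401 -0.1859  0.3948]
tool delta to [ 0.409 -0.198  0.105] [ 0.1729 -0.0201  0.234 ]
F [ 1.4  0.1 -0.4] w 0.08843658836664903
```

{"op": "send_rows", "data": {"steps": [[1,0.024,-0.003,0.032,0],[1,0.024,-0.003,0.032,0],[1,0.024,-0.003,0.032,0],[1,0.024,-0.003,0.032,0]]}}

```text
time: 4.98
eef_pos: [0.3494, -0.1792, 0.4046]
tcp_rot: [0.262, 0.094, 0.96, -0.019]
force: [-1.0, 0.8, 1.2]
width: 0.0878
```

```bash
python3 st.py .409 -.198 .105; python3 - <<'E'
from h import *
p,d=arm.grab_frame("wrist");cv2.imwrite("pics/w1.png",p[:,:,::-1])
p,d=arm.grab_frame("side");cv2.imwrite("pics/d1.png",p[:,:,::-1])
E
```

```text
4.9833 [-0.59  -0.126  0.971  2.392 -0.051  0.303  1.826] [ 0.349 -0.179  0.405]
[[-0.845  0.19   0.5  ]
 [ 0.17   0.982 -0.085]
 [-0.507  0.013 -0.862]]
tilt 30.44401303273506 az -9.657992637200046 y elev 0.7460514889008327 y az 79.07245287476486
grasp [ 0.4229 -0.1917  0.2779]
tool delta to [ 0.409 -0.198  0.105] [ 0.0982 -0.011   0.1427]
F [-1.   0.8  1.2] w 0.08782489542254013
```

View pics/w1.png

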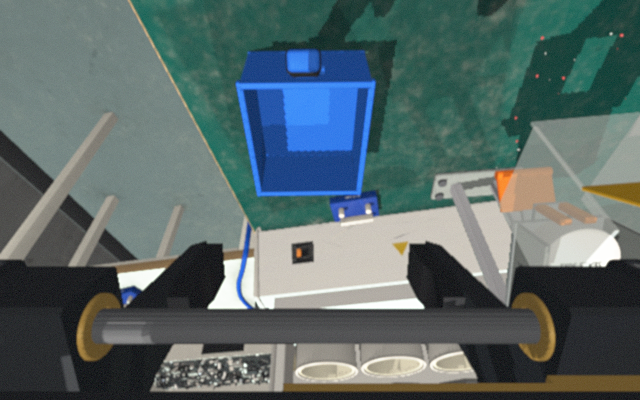

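View pics/d1.png

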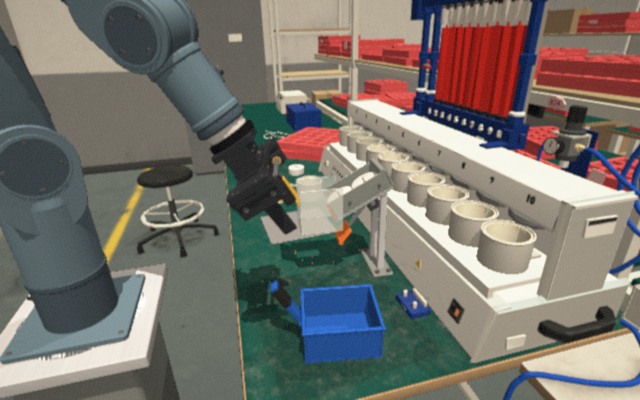

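{"op": "send_rows", "data": {"steps": [[1,0.023,-0.003,0.033,0],[1,0.023,-0.003,0.033,0],[1,0.0,0,0.0,0]]}}

```text
time: 5.33
eef_pos: [0.3545, -0.1748, 0.407]
tcp_rot: [0.273, 0.079, 0.958, -0.027]
force: [-0.3, -0.5, 0.0]
width: 0.0876
```

```bash
python3 st.py .409 -.198 .105
```

```text
5.3333 [-0.264 -0.071  0.643  2.385 -0.245  0.276  2.013] [ 0.354 -0.175  0.407]
[[-0.839  0.166  0.519]
 [ 0.137  0.986 -0.095]
 [-0.527 -0.009 -0.85 ]]
tilt 31.840874516111096 az -10.422498757420742 y elev -0.524488518681209 y az 80.42212289029871
grasp [ 0.4308 -0.1888  0.2821]
tool delta to [ 0.409 -0.198  0.105] [ 0.1104 -0.0111  0.14  ]
F [-0.3 -0.5  0. ] w 0.08764940064254419
```

```bash
cat > fk.py <<'E'
import numpy as np, itertools
from scipy.spatial.transform import Rotation as R
from scipy.optimize import least_squares
# quats (w,x,y,z)
D=[([-1.37921087,0.53718768,-0.00446065,1.5388604,0.0026365,1.06728088,-0.07119235],[0.16561807,0.62821207,0.40382964],R.from_quat([.1284785,.9917119,-.0008645,-.0000376]).as_matrix()),
([-.545,.108,.755,1.195,-.068,1.882,1.59],[.472,-.092,.820],[[-.986,.167,-.017],[.167,.986,-.006],[.015,-.009,-1]]),
([-.928,.062,1.139,1.097,-.05,1.909,1.587],[.447,-.088,.885],[[-.98,.172,.105],[.169,.985,-.031],[-.109,-.013,-.994]]),
([-.784,.078,.997,.945,-.067,1.909,1.587],[.446,-.080,.941],[[-.958,.158,.237],[.151,.987,-.051],[-.242,-.013,-.97]]),
([-.641,.096,.876,.722,-.09,1.909,1.584],[.429,-.074,1.021],[[-.892,.156,.424],[.134,.988,-.082],[-.432,-.016,-.902]]),
([-.721,.035,.878,.864,-.009,1.722,1.561],[.450,-.088,.995],[[-.852,.158,.499],[.128,.987,-.093],[-.507,-.015,-.862]]),
([-.533,-.326,.729,2.199,.309,.663,1.414],[.366,-.173,.521],[[-.842,.19,.505],[.167,.982,-.091],[-.513,.008,-.858]]),
([-.59,-.126,.971,2.392,-.051,.303,1.826],[.349,-.179,.405],[[-.845,.19,.5],[.17,.982,-.085],[-.507,.013,-.862]]),
([-.264,-.071,.643,2.385,-.245,.276,2.013],[.3545,-.1748,.407],[[-.839,.166,.519],[.137,.986,-.095],[-.527,-.009,-.85]])]
Rz=lambda a:R.from_euler('z',a).as_matrix(); Ry=lambda a:R.from_euler('y',a).as_matrix()
def chain(q,s,k):
    Ms=[];M=np.eye(3)
    for i in range(7):
        M=M@(Rz if i%2==0 else Ry)(s[i]*q[i]); Ms.append(M)
    Ms[-1]=M@Rz(k); return Ms
if __name__=="__main__":
    best=[]
    for s in itertools.product([1,-1],repeat=7):
        c=[]
        # k free: estimate from first
        M0=chain(D[0][0],s,0)[-1].T@np.array(D[0][2]); k=np.arctan2(M0[1,0],M0[0,0])
        e=max(np.linalg.norm(chain(q,s,k)[-1]-np.array(M)) for q,_,M in D)
        best.append((e,s,k))
    best.sort(key=lambda t:t[0]); print(best[:4])
    s,k=best[0][1:]
    # linear solve for offsets: pos = b + sum M_i t_i ; b z only
    A=[];B=[]
    for q,p,M in D:
        Ms=chain(q,s,k); 
        A.append(np.hstack([np.eye(3)]+Ms)); B.append(p)
    A=np.vstack(A);B=np.hstack(B)
    from sklearn.linear_model import Ridge if False else None
E
sed -i '/sklearn/d' fk.py
cat >> fk.py <<'E'
    lam=1e-4
    AA=np.vstack([A,lam*np.eye(A.shape[1])]);x=np.linalg.lstsq(AA,np.r_[B,np.zeros(A.shape[1])],rcond=None)[0]
    print(x.reshape(-1,3).round(3)); print(np.abs(A@x-B).max())
E
python3 fk.py
```

```text
[(np.float64(0.002403968500390943), (-1, 1, -1, 1, -1, 1, -1), np.float64(1.5707963306057493)), (np.float64(0.4456095978071012), (1, 1, 1, 1, 1, 1, 1), np.float64(-1.0554586087490443)), (np.float64(0.8568103094193835), (-1, 1, -1, 1, 1, 1, -1), np.float64(1.568252806506107)), (np.float64(1.069309130041443), (1, 1, 1, 1, -1, 1, 1), np.float64(-1.0529084652408103))]
[[-0.006 -0.024  0.175]
 [ 0.002 -0.012  0.175]
 [-0.001 -0.012  0.252]
 [ 0.002 -0.011  0.252]
 [-0.001 -0.011  0.223]
 [ 0.002  0.001  0.223]
 [ 0.001  0.001  0.08 ]
 [-0.     0.023  0.08 ]]
0.0003899370386393902
```

```bash
cat > ik.py <<'E'
from fk import *
S=(-1,1,-1,1,-1,1,-1);K=np.pi/2
A=[];B=[]
for q,p,M in D: A.append(np.hstack([np.eye(3)]+chain(q,S,K)));B.append(p)
A=np.vstack(A);B=np.hstack(B);X=np.linalg.lstsq(np.vstack([A,1e-4*np.eye(24)]),np.r_[B,np.zeros(24)],rcond=None)[0]
LO=np.array([-2.7,-.37,-1.27,.24,-1.31,.19,-2.76])+.01;HI=np.array([2.7,2.16,1.26,2.4,4.45,1.91,2.76])-.01
def fk(q):
    Ms=chain(q,S,K); return np.hstack([np.eye(3)]+Ms)@X,Ms[-1]
def tool(az,tilt):  # y az = az+90, z forward-down
    f=np.array([np.cos(az),np.sin(az),0]);u=np.array([0,0,1.])
    z=np.sin(tilt)*f-np.cos(tilt)*u; y=np.array([-np.sin(az),np.cos(az),0]); return np.c_[np.cross(y,z),y,z]
rng=np.random.default_rng(0)
def ik(g,M,seeds,n=12):
    p=np.array(g)-.147*M[:,2]; best=(9,None)
    for k in range(n):
        q0=seeds[k] if k<len(seeds) else rng.uniform(np.maximum(LO,-1.5),np.minimum(HI,2.2))
        def f(q):
            P,N=fk(q); return np.r_[(P-p),.2*R.from_matrix(N.T@M).as_rotvec()]
        r=least_squares(f,np.clip(q0,LO+1e-6,HI-1e-6),bounds=(LO,HI)); e=np.linalg.norm(r.fun)
        if e<best[0]: best=(e,r.x)
        if e<1e-5:break
    return best
if __name__=="__main__":
    sd=[np.array(D[-1][0]),np.array(D[6][0]),np.array([.3,.5,0,2,0,.4,1.5])]
    for name,g,az in [("grip",(.409,-.198,.105),-.19),("grip2",(.409,-.198,.16),-.19),("chute",(.569-.123,.022,.131),-.095),("mat",(.42,.26,.106),0.0)]:
        for t in [0,10,15,20,25,30]:
            e,q=ik(g,tool(az,np.radians(t)),sd); print(name,t,round(e,4),q.round(2))
E
time python3 ik.py
```

```text
grip 0 0.0 [ 0.08  0.49  0.34  2.16 -0.31  0.54  2.02]
grip 10 0.0 [ 0.31  0.42  0.07  2.27 -0.22  0.29  1.96]
grip 15 0.0 [ 0.16  0.41  0.26  2.35 -0.86  0.21  2.61]
grip 20 0.0 [ 0.99  0.49 -0.7   2.36  1.4   0.24  0.44]
grip 25 0.0034 [ 1.43  0.83 -1.26  2.39  1.71  0.65  0.3 ]
grip 30 0.0219 [ 1.46  0.86 -1.26  2.39  1.78  0.63  0.29]
grip2 0 0.0 [-0.04  0.39  0.47  2.14 -0.28  0.67  2.01]
grip2 10 0.0 [ 0.06  0.31  0.36  2.26 -0.34  0.44  2.08]
grip2 15 0.0 [ 0.2   0.27  0.21  2.31 -0.35  0.32  2.1 ]
grip2 20 0.0 [ 0.22  0.26  0.21  2.37 -0.64  0.21  2.39]
grip2 25 0.0 [ 1.19  0.37 -0.88  2.38  1.2   0.21  0.63]
grip2 30 0.0142 [ 1.5   0.59 -1.26  2.39  1.53  0.43  0.42]
chute 0 0.0 [-0.46  0.43  0.38  2.17 -0.28  0.59  1.6 ]
chute 10 0.0 [-0.54  0.37  0.42  2.29 -0.32  0.35  1.61]
chute 15 0.0 [-0.55  0.35  0.41  2.36 -0.32  0.22  1.6 ]
chute 20 0.0 [ 0.05  0.34 -0.33  2.38  1.13  0.24  0.15]
chute 25 0.0072 [ 0.79  0.69 -1.26  2.39  1.59  0.78 -0.16]
chute 30 0.0273 [ 0.77  0.72 -1.26  2.39  1.65  0.83 -0.2 ]
mat 0 0.0 [-0.84  0.53  0.26  2.05 -0.24  0.59  1.15]
mat 10 0.0 [-0.97  0.49  0.33  2.16 -0.11  0.37  0.98]
mat 15 0.0 [-1.19  0.52  0.54  2.23 -0.33  0.27  1.15]
mat 20 0.0 [-1.39  0.59  0.75  2.29 -0.8   0.2   1.56]
mat 25 0.0 [-1.09  0.48  0.29  2.32  1.23  0.2  -0.48]
mat 30 0.0 [-1.25  0.52  0.43  2.37  1.78  0.2  -1.09]
real	1m43.408s
user	1m41.497s
sys	0m0.143s
```

{"op": "send_rows", "data": {"steps": [[1,0.0,0,0.04,0],[1,0.0,0,0.04,0],[1,0.0,0,0.04,0]]}}

```text
time: 5.58
eef_pos: [0.3786, -0.1728, 0.3773]
tcp_rot: [0.275, 0.071, 0.959, -0.019]
force: [0.6, 1.2, 0.4]
width: 0.0884
```

```bash
python3 st.py .409 -.198 .105
```

```text
5.5833 [-0.134  0.067  0.528  2.372 -0.775  0.229  2.523] [ 0.379 -0.173  0.377]
[[-0.839  0.147  0.524]
 [ 0.126  0.989 -0.076]
 [-0.53   0.003 -0.848]]
tilt 31.984394157934886 az -8.235876997162574 y elev 0.1436061692825463 y az 81.53416464243348
grasp [ 0.4557 -0.1839  0.2526]
tool delta to [ 0.409 -0.198  0.105] [ 0.1156 -0.0212  0.1018]
F [0.6 1.2 0.4] w 0.08839256042005715
```

{"op": "send_rows", "data": {"steps": [[1,0.02,0,0.033,0],[1,0.02,0,0.033,0],[1,0.02,0,0.033,0]]}}

```text
time: 5.83
eef_pos: [0.3987, -0.1775, 0.3294]
tcp_rot: [0.248, 0.069, 0.966, -0.007]
force: [0.4, 0.4, 0.3]
width: 0.0879
```

```bash
python3 st.py .409 -.198 .105
```

```text
5.8333 [ 0.221  0.219  0.158  2.333 -1.004  0.193  2.75 ] [ 0.399 -0.177  0.329]
[[-0.867  0.137  0.479]
 [ 0.13   0.99  -0.047]
 [-0.481  0.021 -0.877]]
tilt 28.75458538427411 az -5.628246164490999 y elev 1.2318386268512853 y az 82.12591356656168
grasp [ 0.469  -0.1844  0.2005]
tool delta to [ 0.409 -0.198  0.105] [ 0.0962 -0.0238  0.0557]
F [0.4 0.4 0.3] w 0.08788096788249483
```

{"op": "send_rows", "data": {"steps": [[1,0.033,-0.004,-0.008,0],[1,0.033,-0.004,-0.008,0],[1,0.033,-0.004,-0.008,0]]}}

```text
time: 6.08
eef_pos: [0.3487, -0.189, 0.3238]
tcp_rot: [0.238, 0.063, 0.969, 0.002]
force: [0.1, -0.6, 0.6]
width: 0.0881
```

```bash
python3 st.py .409 -.198 .105
```

```text
6.0833 [ 0.606  0.184 -0.161  2.392 -0.899  0.193  2.75 ] [ 0.349 -0.189  0.324]
[[-0.879  0.122  0.461]
 [ 0.124  0.992 -0.025]
 [-0.46   0.035 -0.887]]
tilt 27.492676363129362 az -3.159495248227682 y elev 1.9975528119544874 y az 82.99760710975704
grasp [ 0.4165 -0.1927  0.1934]
tool delta to [ 0.409 -0.198  0.105] [ 0.0466 -0.0092  0.0751]
F [ 0.1 -0.6  0.6] w 0.08807861758213678
```

{"op": "send_rows", "data": {"steps": [[1,0.014,-0.002,0.026,1.5],[1,0.014,-0.002,0.026,1.5],[1,0.014,-0.002,0.026,1.5]]}}

```text
time: 6.33
eef_pos: [0.3606, -0.2084, 0.2895]
tcp_rot: [0.211, 0.104, 0.972, 0.023]
force: [-0.1, 0.2, -0.7]
width: 0.0888
```

```bash
python3 st.py .409 -.198 .105
```

```text
6.3333 [ 0.623  0.302 -0.146  2.348 -0.939  0.193  2.75 ] [ 0.361 -0.208  0.289]
[[-0.889  0.192  0.415]
 [ 0.212  0.977  0.002]
 [-0.405  0.089 -0.91 ]]
tilt 24.508605772462513 az 0.2436077606172739 y elev 5.130260454187006 y az 78.88635999233243
grasp [ 0.4216 -0.2082  0.1557]
tool delta to [ 0.409 -0.198  0.105] [0.0339 0.003  0.0409]
F [-0.1  0.2 -0.7] w 0.08875056950264865
```

{"op": "send_rows", "data": {"steps": [[1,0.01,0.002,0.015,-2],[1,0.01,0.002,0.015,-2],[1,0.01,0.002,0.015,-2]]}}

```text
time: 6.58
eef_pos: [0.3694, -0.2097, 0.2726]
tcp_rot: [0.193, 0.049, 0.98, 0.022]
force: [-0.5, -0.1, -1.0]
width: 0.0879
```

```bash
python3 st.py .409 -.198 .105
```

```text
6.5833 [ 0.633  0.357 -0.167  2.321 -0.827  0.193  2.75 ] [ 0.369 -0.21   0.273]
[[-0.921  0.088  0.38 ]
 [ 0.105  0.994  0.024]
 [-0.376  0.062 -0.925]]
tilt 22.39040294296036 az 3.6203616667708043 y elev 3.553163974808988 y az 84.9515302086214
grasp [ 0.4252 -0.2061  0.1366]
tool delta to [ 0.409 -0.198  0.105] [0.0277 0.0047 0.0233]
F [-0.5 -0.1 -1. ] w 0.08791211174799492
```

{"op": "send_rows", "data": {"steps": [[1,0.02,0.004,0.01,0],[1,0.02,0.004,0.01,0],[1,0.01,0.002,0.005,0]]}}

```text
time: 6.83
eef_pos: [0.3466, -0.2042, 0.2623]
tcp_rot: [0.176, 0.045, 0.983, 0.031]
force: [-0.5, 0.2, 0.1]
width: 0.0881
```

```bash
python3 st.py .405 -.197 .112
```

```text
6.8333 [ 0.685  0.362 -0.205  2.359 -0.8    0.193  2.754] [ 0.347 -0.204  0.262]
[[-0.934  0.077  0.349]
 [ 0.099  0.994  0.046]
 [-0.344  0.077 -0.936]]
tilt 20.63456168822845 az 7.439495059286385 y elev 4.420993964488746 y az 85.5915266339794
grasp [ 0.398  -0.1975  0.1247]
tool delta to [ 0.405 -0.197  0.112] [-0.0021  0.      0.0144]
F [-0.5  0.2  0.1] w 0.08807619675244524
```

{"op": "send_rows", "data": {"steps": [[1,-0.002,0.0,0.015,0],[1,0.0,0.0,0.0,0]]}}

```text
time: 7.0
eef_pos: [0.3542, -0.2056, 0.2553]
tcp_rot: [0.172, 0.045, 0.984, 0.034]
force: [0.5, -0.6, 1.1]
width: 0.088
```

```bash
python3 st.py .405 -.197 .112;python3 - <<'E'
from h import *
for n in ["side","scene"]:
    p,d=arm.grab_frame(n);cv2.imwrite(f"pics/{n}2.png",p[:,:,::-1])
    print(proj(n,[.405,-.197,.112]))
a=cv2.resize(cv2.imread("pics/side2.png")[200:370,210:410],None,fx=2,fy=2,interpolation=2)
b=cv2.resize(cv2.imread("pics/scene2.png")[200:370,270:470],None,fx=2,fy=2,interpolation=2)
cv2.imwrite("pics/c2.png",np.hstack([a,b]))
E
```

```text
7.0 [ 0.66   0.387 -0.186  2.342 -0.807  0.193  2.755] [ 0.354 -0.206  0.255]
[[-0.937  0.077  0.341]
 [ 0.1    0.994  0.051]
 [-0.335  0.082 -0.939]]
tilt 20.154239923354755 az 8.461029192388345 y elev 4.685463141894389 y az 85.55752658886725
grasp [ 0.4043 -0.1982  0.1173]
tool delta to [ 0.405 -0.197  0.112] [0.0013 0.0008 0.0052]
F [ 0.5 -0.6  1.1] w 0.08798589136412703
[[280.24236897 294.06206779]]
[[362.98138744 306.85817812]]
```

View pics/c2.png

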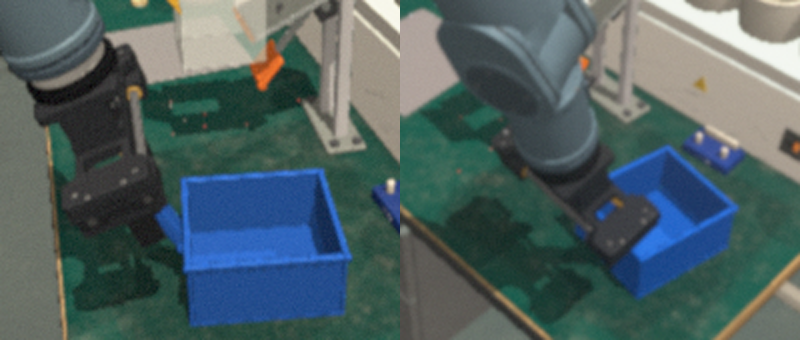

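{"op": "send_rows", "data": {"steps": [[1,0.0,0.0,0.005,0],[0,0,0,0,0],[0,0,0,0,0],[0,0,0,0,0],[0,0,0,0,0],[0,0,0,0,0],[0,0,0,0,0],[0,0,0,0,0]]}}

```text
time: 7.77
eef_pos: [0.3548, -0.2058, 0.2539]
tcp_rot: [0.171, 0.046, 0.984, 0.034]
force: [-0.0, 0.8, 0.4]
width: 0.0435
```

```bash
python3 st.py .405 -.197 .112
```

```text
7.7667 [ 0.657  0.391 -0.183  2.341 -0.809  0.193  2.756] [ 0.355 -0.206  0.254]
[[-0.938  0.078  0.339]
 [ 0.101  0.994  0.051]
 [-0.333  0.082 -0.939]]
tilt 20.0436251003013 az 8.61276510782278 y elev 4.726633665184229 y az 85.51386912726286
grasp [ 0.4046 -0.1982  0.1158]
tool delta to [ 0.405 -0.197  0.112] [0.001  0.001  0.0038]
F [-0.   0.8  0.4] w 0.04346354534981616
```

{"op": "send_rows", "data": {"steps": [[0,0,0,0,0],[0,0,0,0,0],[0,0,0,0,0],[0,0,0,0,0],[0,0,0,0,0],[0,0,0,0,0]]}}

```text
time: 8.27
eef_pos: [0.3543, -0.2073, 0.2548]
tcp_rot: [0.172, 0.047, 0.984, 0.032]
force: [-2.6, -0.3, 5.5]
width: 0.0232
```

```bash
python3 st.py .405 -.197 .112;python3 - <<'E'
from h import *
for n in ["side","scene"]:
    p,d=arm.grab_frame(n);cv2.imwrite(f"pics/{n}3.png",p[:,:,::-1])
a=cv2.resize(cv2.imread("pics/side3.png")[200:370,210:410],None,fx=2,fy=2,interpolation=2)
b=cv2.resize(cv2.imread("pics/scene3.png")[200:370,270:470],None,fx=2,fy=2,interpolation=2)
cv2.imwrite("pics/c3.png",np.hstack([a,b]))
E
```

```text
8.2667 [ 0.658  0.389 -0.18   2.341 -0.81   0.191  2.757] [ 0.354 -0.207  0.255]
[[-0.937  0.081  0.341]
 [ 0.103  0.994  0.047]
 [-0.335  0.079 -0.939]]
tilt 20.106634403348025 az 7.823090989683147 y elev 4.532403831660211 y az 85.31720454467575
grasp [ 0.4044 -0.2004  0.1167]
tool delta to [ 0.405 -0.197  0.112] [0.0013 0.003  0.0048]
F [-2.6 -0.3  5.5] w 0.023161131528862337
```

View pics/c3.png

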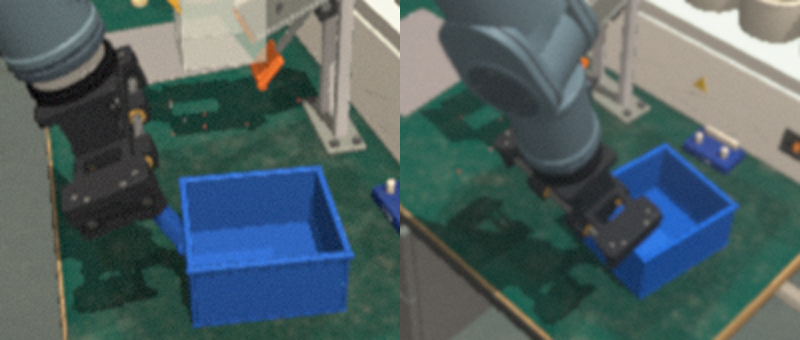

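{"op": "send_rows", "data": {"steps": [[0,-0.005,0.001,-0.013,0],[0,-0.008,0.002,-0.018,0],[0,-0.008,0.002,-0.018,0],[0,-0.004,0.012,-0.012,0],[0,0.0,0.01,0,0],[0,0.0,0.0,0,0]]}}

```text
time: 8.87
eef_pos: [0.3574, -0.1855, 0.3242]
tcp_rot: [0.169, 0.049, 0.984, 0.034]
force: [-0.7, 0.5, -1.6]
width: 0.0215
```

```bash
python3 st.py .405 -.197 .17;python3 - <<'E'
from h import *
for n in ["side","scene"]:
    p,d=arm.grab_frame(n);cv2.imwrite(f"pics/{n}4.png",p[:,:,::-1]); np.save(n+"4.npy",d)
a=cv2.resize(cv2.imread("pics/side4.png")[190:360,220:420],None,fx=4,fy=4,interpolation=2)
b=cv2.resize(cv2.imread("pics/scene4.png")[190:340,300:480],None,fx=4,fy=4,interpolation=2)
cv2.imwrite("pics/a4.png",a);cv2.imwrite("pics/b4.png",b)
E
```

```text
8.8667 [ 0.389  0.202  0.06   2.332 -0.584  0.374  2.439] [ 0.357 -0.186  0.324]
[[-0.938  0.085  0.336]
 [ 0.108  0.993  0.05 ]
 [-0.329  0.083 -0.941]]
tilt 19.85045041617679 az 8.384424665221312 y elev 4.739308690882871 y az 85.108263660402
grasp [ 0.4068 -0.1782  0.1859]
tool delta to [ 0.405 -0.197  0.17 ] [ 0.0049 -0.0201  0.0134]
F [-0.7  0.5 -1.6] w 0.021524157850756315
```

View pics/a4.png

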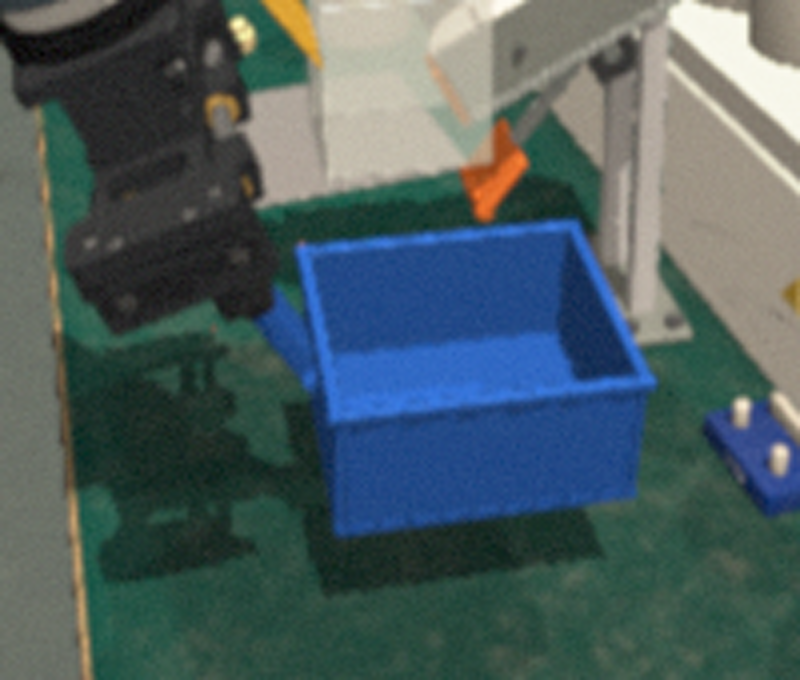

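View pics/b4.png

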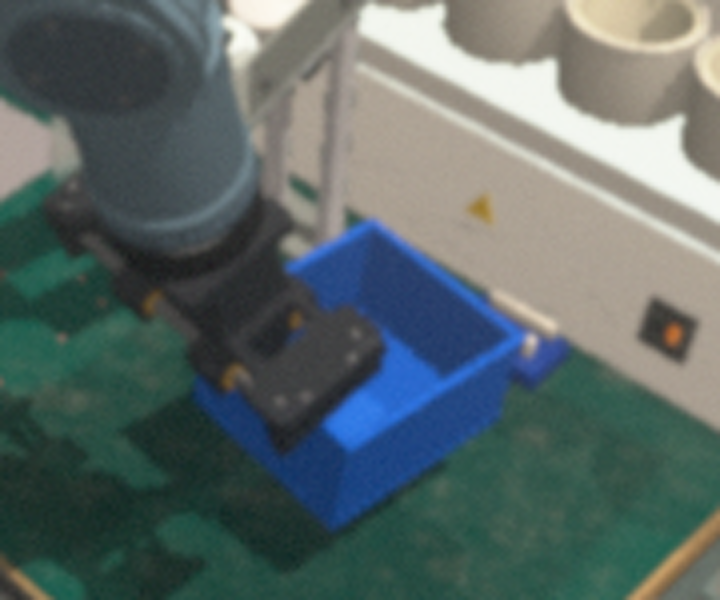

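```bash
cat > fit6.py <<'E'
from h import *
from scipy.optimize import least_squares
K={"A":(-.07,.06,.072),"B":(.07,.06,.072),"C":(.07,-.06,.072),"D":(-.07,-.06,.072),"a":(-.07,.06,0),"b":(.07,.06,0),"c":(.07,-.06,0),"d":(-.07,-.06,0)}
def fit6(obs,x0):
    def f(p):
        Rm=R.from_rotvec(p[3:]).as_matrix(); return np.concatenate([proj(n,Rm@np.array(K[k])+p[:3])[0]-px for n,k,px in obs])
    r=least_squares(f,x0,loss="soft_l1"); Rm=R.from_rotvec(r.x[3:]).as_matrix()
    print("scoop pos",r.x[:3].round(4),"yaw",np.degrees(np.arctan2(Rm[1,0],Rm[0,0])).round(2),"pitch(x-axis elev)",np.degrees(np.arcsin(Rm[2,0])).round(2),"roll(y elev)",np.degrees(np.arcsin(Rm[2,1])).round(2))
    print(f(r.x).round(1)); return r.x,Rm
E
python3 - <<'E'
from fit6 import *
a=lambda x,y:(220+x/4,190+y/4); b=lambda x,y:(300+x/4,190+y/4)
obs=[("side","A",a(302,250)),("side","B",a(572,226)),("side","C",a(652,382)),("side","D",a(330,415)),("side","d",a(335,535)),("side","c",a(635,495)),
("scene","B",b(370,222)),("scene","C",b(525,335)),("scene","D",b(345,455)),("scene","d",b(335,530)),("scene","c",b(503,415))]
x,Rm=fit6(obs,[.51,-.19,.07,0,0,-.1])
s=arm.get_state();M=q2R(s['tcp_rot']);g=s['eef_pos']+.147*M[:,2]
print("grip in scoop",(Rm.T@(g-x[:3])).round(4)); np.save("Rt.npy",np.c_[M.T@Rm,M.T@(x[:3]-s['eef_pos'])])
E
```

```text
scoop pos [ 0.5144 -0.1769  0.0643] yaw -5.37 pitch(x-axis elev) -0.62 roll(y elev) 3.62
[-0.2  0.4  0.2 -0.5 -1.4 -0.9  0.4  0.2  0.2  0.8 -0.1  0.9  1.3 -0.7
 -0.5 -0.1  0.9 -2.4 -0.5 -0.  -0.4  0.8]
grip in scoop [-0.1082 -0.0052  0.1205]
```

```bash
cat > t1.py <<'E'
from ik import *
from h import q2R,arm
s=arm.get_state();M=q2R(s['tcp_rot']); print(fk(s['q'])[0]-s['eef_pos'])
sd=[np.array(s['q']),np.array([.05,.34,-.33,2.38,1.13,.24,.15]),np.array([-.55,.35,.41,2.36,-.32,.22,1.6]),np.array([.05,.34,.33,2.3,-.8,.24,2.])]
c,sn=np.cos(-.095),np.sin(-.095)
for xc in [-.085,-.07,-.05,-.03]:
    g=np.array([.569+c*(xc-.108),.0105+sn*(xc-.108),.146])
    e,q=ik(g,M,sd,8); print("cur",xc,g.round(3),round(e,4),q.round(2),flush=True)
    for t in [5,12]:
        e,q=ik(g,tool(-.095,np.radians(t)),sd,5); print("tilt",t,xc,round(e,4),q.round(2),flush=True)
E
time python3 t1.py
```

```text
[-0.00140834 -0.00019841  0.00287805]
cur -0.085 [0.377 0.029 0.146] 0.0351 [ 0.89  0.51 -1.26  2.39  1.06  0.59  0.31]
tilt 5 -0.085 0.0 [-0.03  0.26 -0.21  2.35  0.18  0.47  1.09]
tilt 12 -0.085 0.0015 [ 0.83  0.51 -1.26  2.39  1.06  0.67  0.24]
cur -0.07 [0.392 0.027 0.146] 0.0242 [ 0.89  0.54 -1.26  2.39  1.15  0.58  0.23]
tilt 5 -0.07 0.0 [-0.27  0.27  0.07  2.33  0.01  0.46  1.26]
tilt 12 -0.07 0.0 [ 0.18  0.26 -0.47  2.39  0.55  0.37  0.71]
cur -0.05 [0.412 0.025 0.146] 0.0096 [ 0.89  0.57 -1.26  2.39  1.28  0.59  0.13]
tilt 5 -0.05 0.0 [-0.26  0.3   0.09  2.29 -0.    0.48  1.3 ]
tilt 12 -0.05 0.0 [ 0.16  0.29 -0.43  2.35  0.52  0.38  0.76]
cur -0.03 [0.432 0.024 0.146] 0.0 [ 0.49  0.35 -0.74  2.39  1.08  0.28  0.27]
tilt 5 -0.03 0.0 [-0.26  0.33  0.09  2.24 -0.01  0.49  1.32]
tilt 12 -0.03 0.0 [-0.27  0.29  0.08  2.33  0.12  0.33  1.17]
real	0m44.140s
user	0m39.809s
sys	0m0.184s
```

{"op": "send_rows", "data": {"steps": [[0,0.006,0.008,0.014,0],[0,0.008,0.01,0.022,0],[0,0.008,0.008,0.02,0],[0,0.003,0,0.008,0]]}}

```text
time: 9.3
eef_pos: [0.3592, -0.1598, 0.263]
tcp_rot: [0.168, 0.056, 0.984, 0.034]
force: [0.2, -1.5, -0.6]
width: 0.0219
```

```bash
cat > pose.py <<'E'
from h import *
s=arm.get_state();M=q2R(s['tcp_rot']);T=np.load("Rt.npy");Rm=M@T[:,:3];p=s['eef_pos']+M@T[:,3]
c,sn=np.cos(-.095),np.sin(-.095);d=p-np.array([.569,.0105,0])
print("scoop",p.round(4),"chute frame",(c*d[0]+sn*d[1]).round(4),(-sn*d[0]+c*d[1]).round(4),"yaw",np.degrees(np.arctan2(Rm[1,0],Rm[0,0])).round(1),"pitch",np.degrees(np.arcsin(Rm[2,0])).round(1),"roll",np.degrees(np.arcsin(Rm[2,1])).round(1))
E
python3 st.py; python3 pose.py
```

```text
9.3 [ 0.407  0.338 -0.037  2.391 -0.959  0.191  2.758] [ 0.359 -0.16   0.263]
[[-0.937  0.098  0.335]
 [ 0.121  0.991  0.049]
 [-0.327  0.086 -0.941]]
tilt 19.786300600793876 az 8.310810509340879 y elev 4.9532141013251625 y az 84.37087843814045
grasp [ 0.4085 -0.1526  0.1247]
F [ 0.2 -1.5 -0.6] w 0.02191029599911497
scoop [ 0.516  -0.1506  0.0034] chute frame -0.0375 -0.1654 yaw -6.0 pitch -0.7 roll 3.9
```

{"op": "send_rows", "data": {"steps": [[0.6,0,0,0.002,0],[0.6,0,0,0,0],[0.6,0,0,0,0],[0.6,0,0,0,0],[0.6,0,0,0,0],[0.6,0,0,0,0],[0.6,0,0,0,0]]}}

```text
time: 9.88
eef_pos: [0.3605, -0.1631, 0.2614]
tcp_rot: [0.167, 0.055, 0.984, 0.033]
force: [-0.3, -0.3, 0.9]
width: 0.0527
```

```bash
python3 st.py
```

```text
9.8833 [ 0.412  0.345 -0.036  2.385 -0.952  0.191  2.758] [ 0.36  -0.163  0.261]
[[-0.938  0.097  0.333]
 [ 0.119  0.992  0.047]
 [-0.325  0.084 -0.942]]
tilt 19.62050005964461 az 8.022603134675236 y elev 4.799902064292971 y az 84.39854659046038
grasp [ 0.4094 -0.1562  0.1229]
F [-0.3 -0.3  0.9] w 0.052676715498414066
```

{"op": "send_rows", "data": {"steps": [[0.6,0,0,-0.03,0],[0.6,0,0,-0.04,0],[0.6,0.0,0.01,-0.035,0],[0.6,0.006,0.035,-0.01,0],[0.6,0.008,0.04,0,0],[0.6,0.008,0.04,0,0],[0.6,0.008,0.04,0,0],[0.6,0.008,0.04,0,0],[0.6,0.008,0.04,0,0],[0.6,0.008,0.04,0,0],[0.6,0.008,0.04,0,0],[0.6,0.008,0.04,0,0]]}}

```text
time: 10.88
eef_pos: [0.329, -0.0214, 0.3624]
tcp_rot: [0.137, 0.069, 0.987, 0.039]
force: [0.9, 0.3, 0.3]
width: 0.0532
```

```bash
python3 st.py
```

```text
10.8833 [ 1.24   0.066 -1.268  2.395  0.026  0.445  1.391] [ 0.329 -0.021  0.362]
[[-0.953  0.125  0.277]
 [ 0.147  0.988  0.057]
 [-0.266  0.095 -0.959]]
tilt 16.4066223945066 az 11.723849432298193 y elev 5.464736611773667 y az 82.76354287052497
grasp [ 0.3697 -0.013   0.2214]
F [0.9 0.3 0.3] w 0.053168274469374874
```

{"op": "send_rows", "data": {"steps": [[0.6,0.0,0.04,-0.005,0],[0.6,0.0,0.04,-0.005,0],[0.6,0.0,0.04,-0.005,0],[0.6,0.0,0.04,0,0],[0.6,0.0,0.04,0,0],[0.6,0.0,0.04,0,0],[0.6,0.0,0.04,0,0]]}}

```text
time: 11.47
eef_pos: [0.3593, 0.2108, 0.4004]
tcp_rot: [0.139, 0.08, 0.986, 0.033]
force: [0.7, -1.2, 0.8]
width: 0.0531
```

```bash
python3 st.py
```

```text
11.4667 [ 0.376  0.23  -1.164  2.174  0.588  0.716  0.237] [0.359 0.211 0.4  ]
[[-0.948  0.148  0.28 ]
 [ 0.166  0.985  0.042]
 [-0.27   0.086 -0.959]]
tilt 16.4605135208843 az 8.53846170228779 y elev 4.957881804167478 y az 81.4649061940099
grasp [0.4005 0.2169 0.2594]
F [ 0.7 -1.2  0.8] w 0.05312386837865949
```

{"op": "send_rows", "data": {"steps": [[0.6,0.028,-0.019,0.02,0],[0.6,0.028,-0.019,0.02,0],[0.6,0.028,-0.019,0.02,0],[0.6,0.028,-0.019,0.02,0]]}}

```text
time: 11.8
eef_pos: [0.297, 0.19, 0.3088]
tcp_rot: [0.14, 0.073, 0.987, 0.032]
force: [3.6, 0.4, 1.5]
width: 0.0531
```

```bash
python3 st.py
```

```text
11.8 [ 0.351  0.426 -1.268  2.396  1.089  0.676 -0.323] [0.297 0.19  0.309]
[[-0.95   0.135  0.281]
 [ 0.153  0.987  0.042]
 [-0.272  0.083 -0.959]]
tilt 16.51245830238276 az 8.488704672673705 y elev 4.747725467684031 y az 82.21891407598595
grasp [0.3383 0.1962 0.1678]
F [3.6 0.4 1.5] w 0.05314583086422294
```

{"op": "send_rows", "data": {"steps": [[0.6,0.026,-0.02,-0.009,0],[0.6,0.026,-0.02,-0.009,0],[0.6,0.026,-0.02,-0.009,0]]}}

```text
time: 12.05
eef_pos: [0.2695, 0.1867, 0.3289]
tcp_rot: [0.09, 0.077, 0.993, 0.02]
force: [0.2, -1.7, -0.3]
width: 0.0527
```

```bash
python3 st.py
```

```text
12.05 [ 3.810e-01  2.790e-01 -1.266e+00  2.395e+00  6.930e-01  6.310e-01
 -1.000e-03] [0.269 0.187 0.329]
[[-0.972  0.15   0.182]
 [ 0.157  0.987  0.027]
 [-0.176  0.054 -0.983]]
tilt 10.588385706016592 az 8.315476581328307 y elev 3.1188896874648746 y az 81.36861325551948
grasp [0.2962 0.1906 0.1844]
F [ 0.2 -1.7 -0.3] w 0.052719202730728214
```

{"op": "send_rows", "data": {"steps": [[0.6,-0.02,-0.02,-0.005,0],[0.6,-0.022,-0.03,-0.005,-0.5],[0.6,-0.022,-0.031,-0.005,-0.5],[0.6,-0.016,-0.033,-0.003,-0.5],[0.6,-0.014,-0.034,-0.003,-0.5],[0.6,-0.014,-0.034,-0.003,-0.5],[0.6,-0.014,-0.034,-0.003,-0.5],[0.6,-0.01,-0.034,-0.003,0],[0.6,-0.01,-0.034,-0.003,0],[0.6,-0.01,-0.034,-0.003,0]]}}

```text
time: 12.88
eef_pos: [0.3696, -0.14, 0.3772]
tcp_rot: [0.094, 0.045, 0.994, 0.015]
force: [0.9, 0.2, 0.2]
width: 0.0525
```

```bash
python3 st.py;python3 - <<'E'
from h import *
for n in ["side","scene"]:
    p,d=arm.grab_frame(n);cv2.imwrite(f"pics/{n}5.png",p[:,:,::-1]); np.save(n+"5.npy",d)
a=cv2.resize(cv2.imread("pics/side5.png")[190:360,220:420],None,fx=4,fy=4,interpolation=2)
b=cv2.resize(cv2.imread("pics/scene5.png")[190:340,300:480],None,fx=4,fy=4,interpolation=2)
cv2.imwrite("pics/a5.png",a);cv2.imwrite("pics/b5.png",b)
E
```

```text
12.8833 [ 1.355  0.278 -1.188  2.209  0.325  0.666  1.445] [ 0.37  -0.14   0.377]
[[-0.978  0.086  0.189]
 [ 0.092  0.996  0.021]
 [-0.186  0.038 -0.982]]
tilt 10.939792675853797 az 6.251872644262534 y elev 2.1503267657008704 y az 85.05055734223004
grasp [ 0.3973 -0.1369  0.2328]
F [0.9 0.2 0.2] w 0.05248049381854335
```

View pics/a5.png

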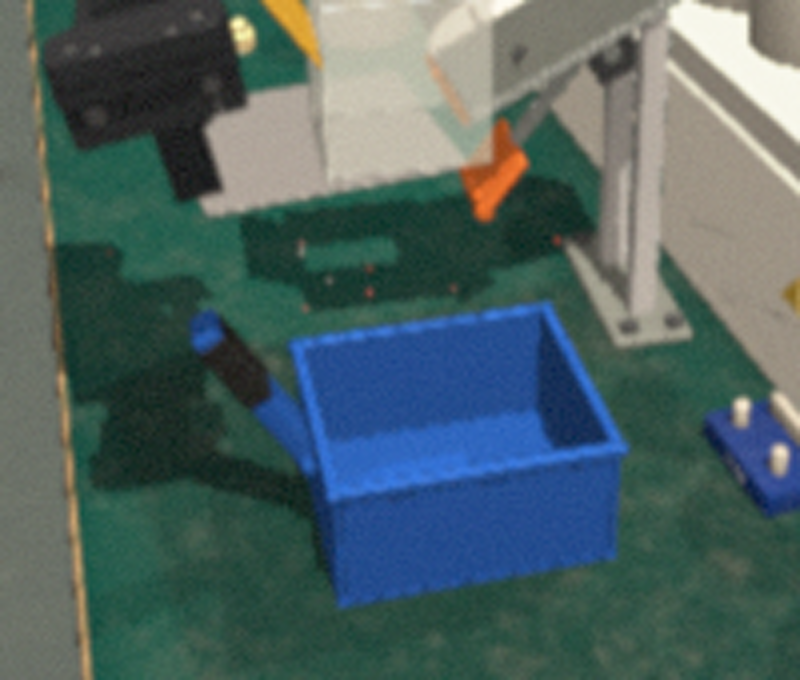

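View pics/b5.png

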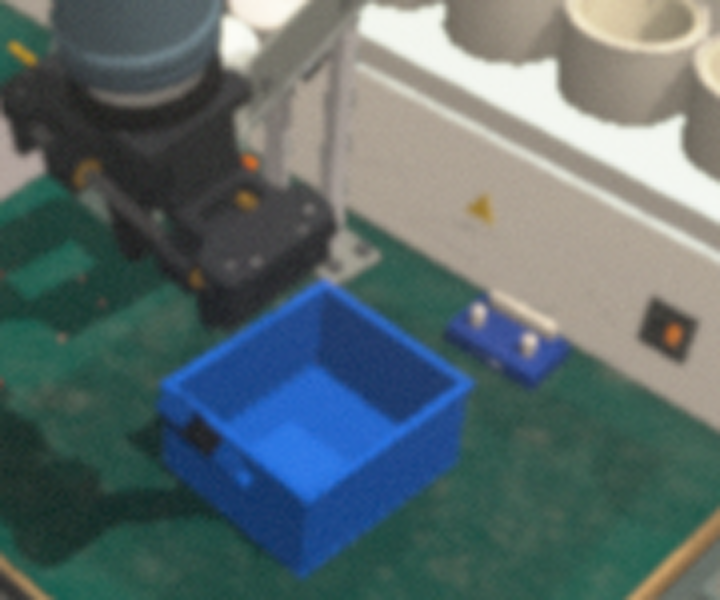

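```bash
python3 - <<'E'
from fit6 import *
a=lambda x,y:(220+x/4,190+y/4); b=lambda x,y:(300+x/4,190+y/4)
obs=[("side","A",a(294,343)),("side","B",a(547,303)),("side","C",a(626,450)),("side","D",a(332,497)),("side","d",a(340,606)),("side","c",a(616,557)),
("scene","A",b(162,385)),("scene","B",b(325,284)),("scene","C",b(472,383)),("scene","D",b(308,500)),("scene","d",b(303,577)),("scene","c",b(465,462))]
x,Rm=fit6(obs,[.51,-.19,.0,0,0,-.1])
y=np.arctan2(Rm[1,0],Rm[0,0]); p=np.r_[x[:2],0]
for L in (66,72,78):
    h=np.array([-.07-L*.0005,0,.046+L*.000866]); print(L,(p+R.from_euler('z',y).as_matrix()@h).round(4))
E
```

```text
scoop pos [ 0.5164 -0.1523 -0.004 ] yaw -3.06 pitch(x-axis elev) 0.69 roll(y elev) 0.47
[ 0.3  0.  -0.2  0.3 -1.4 -1.   0.1 -0.2  0.1  1.4  0.1  0.6  1.3 -0.5
  0.5 -1.1 -0.3 -0.3  0.3 -0.2 -0.2  0.9 -1.6  0.1]
66 [ 0.4136 -0.1468  0.1032]
72 [ 0.4106 -0.1466  0.1084]
78 [ 0.4076 -0.1464  0.1135]
```

{"op": "send_rows", "data": {"steps": [[0.6,0.002,-0.004,0.025,0],[0.6,0.002,-0.004,0.03,0],[0.6,0.002,-0.004,0.03,0],[0.6,0.002,-0.002,0.025,0]]}}

```text
time: 13.32
eef_pos: [0.3848, -0.1578, 0.2679]
tcp_rot: [0.1, 0.053, 0.994, 0.011]
force: [1.0, -0.9, 0.2]
width: 0.0531
```

```bash
python3 st.py .411 -.1465 .108
```

```text
13.3167 [ 0.999  0.481 -0.809  2.264  0.711  0.427  1.111] [ 0.385 -0.158  0.268]
[[-0.974  0.103  0.2  ]
 [ 0.107  0.994  0.012]
 [-0.198  0.033 -0.98 ]]
tilt 11.57320918351544 az 3.3559715210409893 y elev 1.8859944018000419 y az 84.10276358493378
grasp [ 0.4142 -0.1561  0.1239]
tool delta to [ 0.411  -0.1465  0.108 ] [0.0073 0.0087 0.0151]
F [ 1.  -0.9  0.2] w 0.05310730197414193
```

{"op": "send_rows", "data": {"steps": [[0.6,0.004,0.009,0.004,0],[0.6,0.003,0.002,0.011,0],[0,0,0,0,0],[0,0,0,0,0],[0,0,0,0,0],[0,0,0,0,0],[0,0,0,0,0],[0,0,0,0,0],[0,0,0,0,0],[0,0,0,0,0]]}}

```text
time: 14.15
eef_pos: [0.3812, -0.145, 0.2509]
tcp_rot: [0.098, 0.052, 0.994, 0.01]
force: [0.6, 0.6, -1.3]
width: 0.0217
```

```bash
python3 st.py .411 -.1465 .108
```

```text
14.15 [ 0.91   0.493 -0.737  2.292  0.779  0.377  1.015] [ 0.381 -0.145  0.251]
[[-0.975  0.102  0.197]
 [ 0.106  0.994  0.01 ]
 [-0.195  0.031 -0.98 ]]
tilt 11.364389615863377 az 3.0128822860445443 y elev 1.7704372281537875 y az 84.16632726252288
grasp [ 0.4102 -0.1434  0.1067]
tool delta to [ 0.411  -0.1465  0.108 ] [-0.0014 -0.0029 -0.0011]
F [ 0.6  0.6 -1.3] w 0.02168699861176181
```

{"op": "send_rows", "data": {"steps": [[0,-0.002,0,-0.01,0],[0,-0.002,0.0,-0.015,0],[0,-0.001,0.0,-0.005,0],[0,0,0,0,0]]}}

```text
time: 14.48
eef_pos: [0.3796, -0.1456, 0.2819]
tcp_rot: [0.098, 0.052, 0.994, 0.011]
force: [-0.1, 0.4, -2.0]
width: 0.0217
```

```bash
python3 st.py;python3 - <<'E'
from h import *
for n in ["side","scene"]:
    p,d=arm.grab_frame(n);cv2.imwrite(f"pics/{n}6.png",p[:,:,::-1]); np.save(n+"6.npy",d)
a=cv2.resize(cv2.imread("pics/side6.png")[190:360,220:420],None,fx=4,fy=4,interpolation=2)
b=cv2.resize(cv2.imread("pics/scene6.png")[190:340,300:480],None,fx=4,fy=4,interpolation=2)
cv2.imwrite("pics/a6.png",a);cv2.imwrite("pics/b6.png",b)
E
```

```text
14.4833 [ 1.022  0.445 -0.859  2.275  0.662  0.454  1.127] [ 0.38  -0.146  0.282]
[[-0.975  0.102  0.196]
 [ 0.106  0.994  0.012]
 [-0.193  0.032 -0.981]]
tilt 11.296787745400435 az 3.4730965598177255 y elev 1.8503394201680565 y az 84.16625513208021
grasp [ 0.4083 -0.1438  0.1378]
F [-0.1  0.4 -2. ] w 0.021691987461077658
```

View pics/a6.png

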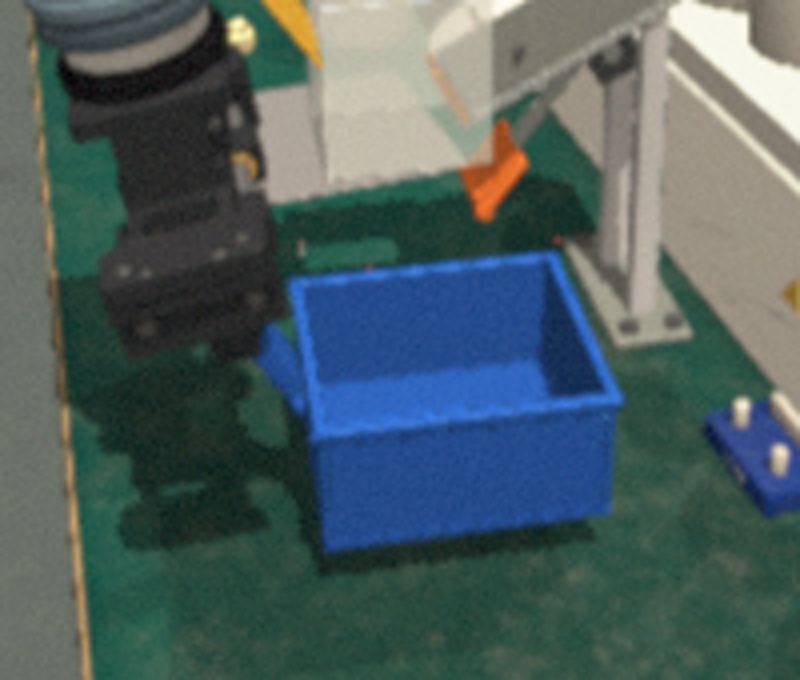

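View pics/b6.png

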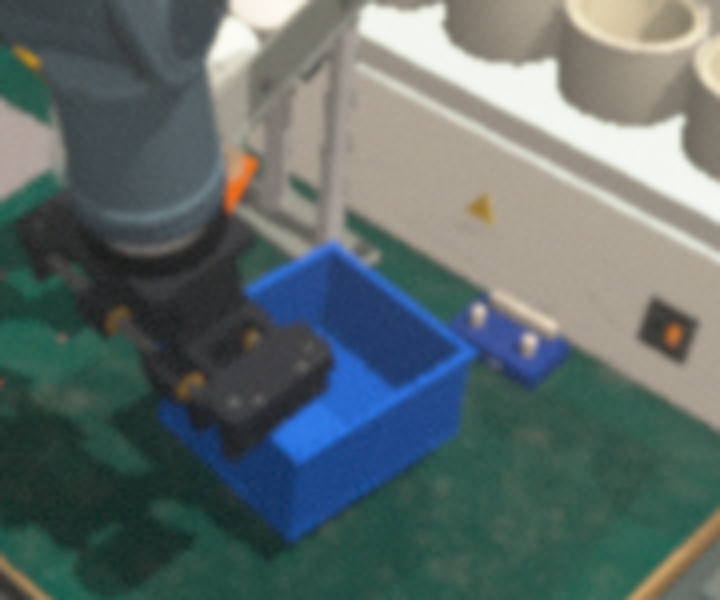

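```bash
python3 - <<'E'
from fit6 import *
a=lambda x,y:(220+x/4,190+y/4); b=lambda x,y:(300+x/4,190+y/4)
obs=[("side","A",a(291,280)),("side","B",a(557,251)),("side","C",a(623,403)),("side","D",a(315,437)),("side","d",a(325,552)),("side","c",a(610,515)),
("scene","B",b(335,241)),("scene","C",b(474,350)),("scene","D",b(293,465)),("scene","d",b(290,542)),("scene","c",b(460,432))]
x,Rm=fit6(obs,[.51,-.15,.03,0,0,-.1])
s=arm.get_state();M=q2R(s['tcp_rot']);g=s['eef_pos']+.147*M[:,2]
print("grip in scoop",(Rm.T@(g-x[:3])).round(4)); np.save("Rt.npy",np.c_[M.T@Rm,M.T@(x[:3]-s['eef_pos'])])
E
python3 pose.py
```

```text
scoop pos [ 0.5159 -0.148   0.0288] yaw -6.93 pitch(x-axis elev) 1.01 roll(y elev) 2.97
[ 1.1  0.4 -0.8  0.3 -2.2 -0.6  0.2  0.3  0.1  0.1 -0.2 -0.2  0.7 -0.4
  0.2  0.7  1.2 -0.8 -0.4 -0.1 -0.2  0.1]
grip in scoop [-0.1058 -0.0031  0.1104]
scoop [ 0.5159 -0.148   0.0288] chute frame -0.0378 -0.1628 yaw -6.9 pitch 1.0 roll 3.0
```

{"op": "send_rows", "data": {"steps": [[0,0.012,0.01,0,-0.5],[0,0.014,0.02,0,-0.5],[0,0.01,0.025,0,-0.5],[0,0.003,0.025,0,0],[0,0.0,0.025,0,0]]}}

```text
time: 15.0
eef_pos: [0.3516, -0.0427, 0.2752]
tcp_rot: [0.098, 0.044, 0.994, 0.008]
force: [-0.3, 0.8, -1.3]
width: 0.0217
```

```bash
python3 st.py; python3 pose.py
```

```text
15.0 [ 0.931  0.458 -1.063  2.396  0.962  0.492  0.578] [ 0.352 -0.043  0.275]
[[-0.977  0.086  0.195]
 [ 0.09   0.996  0.007]
 [-0.194  0.025 -0.981]]
tilt 11.266615325482485 az 2.1828634751324896 y elev 1.419479980469329 y az 85.03749003917355
grasp [ 0.3803 -0.0416  0.1311]
F [-0.3  0.8 -1.3] w 0.021700982854089338
scoop [ 0.4884 -0.0451  0.023 ] chute frame -0.0749 -0.063 yaw -6.1 pitch 1.1 roll 2.5
```

{"op": "send_rows", "data": {"steps": [[0,-0.004,0.022,-0.002,0],[0,-0.001,0.022,-0.001,0],[0,0,0.016,0,0],[0,0,0,0,0]]}}

```text
time: 15.33
eef_pos: [0.3611, 0.0225, 0.2795]
tcp_rot: [0.098, 0.043, 0.994, 0.013]
force: [-0.7, -0.9, -0.8]
width: 0.0217
```

```bash
python3 st.py; python3 pose.py;python3 - <<'E'
from h import *
for n in ["side","scene"]:
    p,d=arm.grab_frame(n);cv2.imwrite(f"pics/{n}7.png",p[:,:,::-1]); np.save(n+"7.npy",d)
a=cv2.resize(cv2.imread("pics/side7.png")[130:300,230:430],None,fx=4,fy=4,interpolation=2)
cv2.imwrite("pics/a7.png",a)
b=cv2.resize(cv2.imread("pics/scene7.png")[150:300,250:430],None,fx=4,fy=4,interpolation=2)
cv2.imwrite("pics/b7.png",b)
E
```

```text
15.3333 [ 0.733  0.455 -1.061  2.378  0.966  0.523  0.391] [0.361 0.023 0.28 ]
[[-0.977  0.083  0.195]
 [ 0.088  0.996  0.017]
 [-0.193  0.034 -0.981]]
tilt 11.314324302948489 az 4.930754066595773 y elev 1.9346685311496892 y az 85.21103689601276
grasp [0.3898 0.025  0.1354]
F [-0.7 -0.9 -0.8] w 0.021728832396073004
scoop [0.498  0.0228 0.0273] chute frame -0.0719 0.0055 yaw -5.9 pitch 1.1 roll 3.0
```

View pics/a7.png

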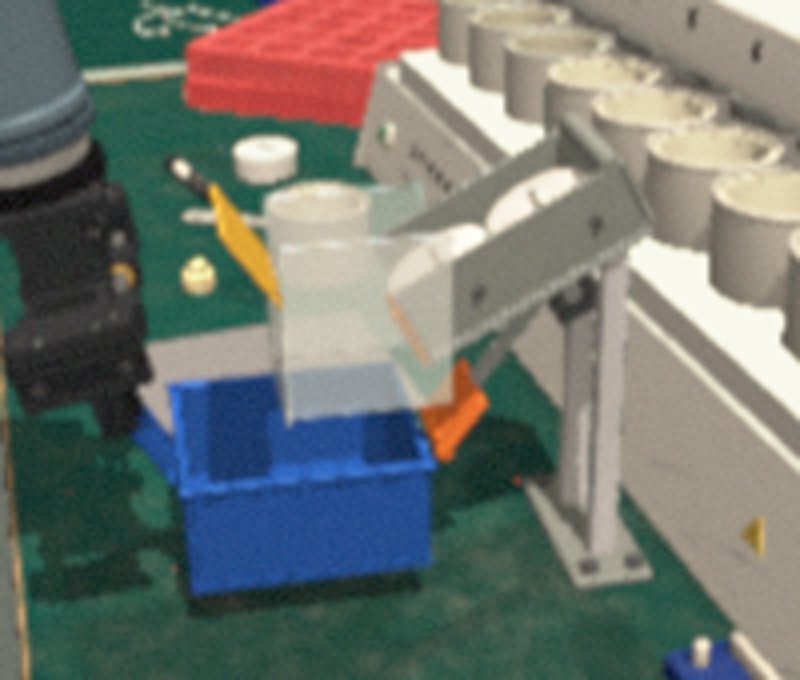

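View pics/b7.png

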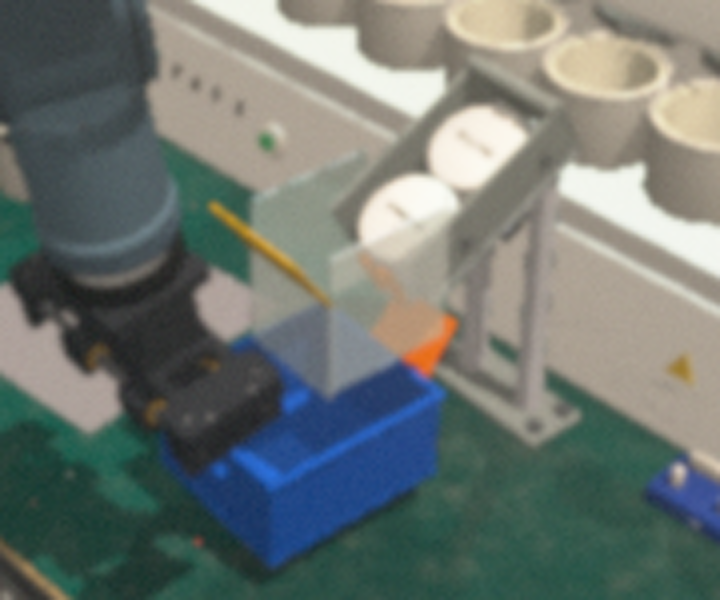

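{"op": "send_rows", "data": {"steps": [[0,-0.01,-0.002,0.002,0],[0,-0.012,-0.002,0.002,0],[0,-0.012,-0.001,0.002,0],[0,-0.008,0,0.002,0],[0,-0.002,0,0.0,0]]}}

```text
time: 15.85
eef_pos: [0.4038, 0.0057, 0.2756]
tcp_rot: [0.09, 0.047, 0.995, 0.009]
force: [-4.3, 1.8, -2.1]
width: 0.0218
```

```bash
python3 st.py; python3 pose.py
```

```text
15.85 [ 0.738  0.533 -1.028  2.281  0.963  0.588  0.47 ] [0.404 0.006 0.276]
[[-0.979  0.091  0.181]
 [ 0.094  0.995  0.01 ]
 [-0.179  0.027 -0.984]]
tilt 10.420700326230005 az 3.1461261951819126 y elev 1.5330987604421082 y az 84.77818535077112
grasp [0.4304 0.0071 0.131 ]
F [-4.3  1.8 -2.1] w 0.021772179800820683
scoop [0.5369 0.0036 0.0213] chute frame -0.0313 -0.0099 yaw -6.3 pitch 0.2 roll 2.6
```

{"op": "send_rows", "data": {"steps": [[0,-0.002,0.002,-0.003,0],[0,-0.002,0.002,-0.002,0],[0,-0.002,0.001,-0.001,0]]}}

```text
time: 16.1
eef_pos: [0.4078, 0.0085, 0.2814]
tcp_rot: [0.087, 0.049, 0.995, 0.008]
force: [-4.0, 1.8, -2.4]
width: 0.0216
```

```bash
python3 st.py|tail -3; python3 pose.py;python3 - <<'E'
from h import *
for n in ["side","scene"]:
    p,d=arm.grab_frame(n);cv2.imwrite(f"pics/{n}8.png",p[:,:,::-1]); np.save(n+"8.npy",d)
a=cv2.resize(cv2.imread("pics/side8.png")[130:300,230:430],None,fx=4,fy=4,interpolation=2)
cv2.imwrite("pics/a8.png",a)
b=cv2.resize(cv2.imread("pics/scene8.png")[150:300,250:430],None,fx=4,fy=4,interpolation=2)
cv2.imwrite("pics/b8.png",b)
E
```

```text
tilt 10.004554278526692 az 2.7771159110291945 y elev 1.449781530050599 y az 84.52859883883647
grasp [0.4333 0.0097 0.1366]
F [-4.   1.8 -2.4] w 0.021601526330136865
scoop [0.539  0.0056 0.0262] chute frame -0.0294 -0.0077 yaw -6.5 pitch -0.2 roll 2.5
```

View pics/a8.png

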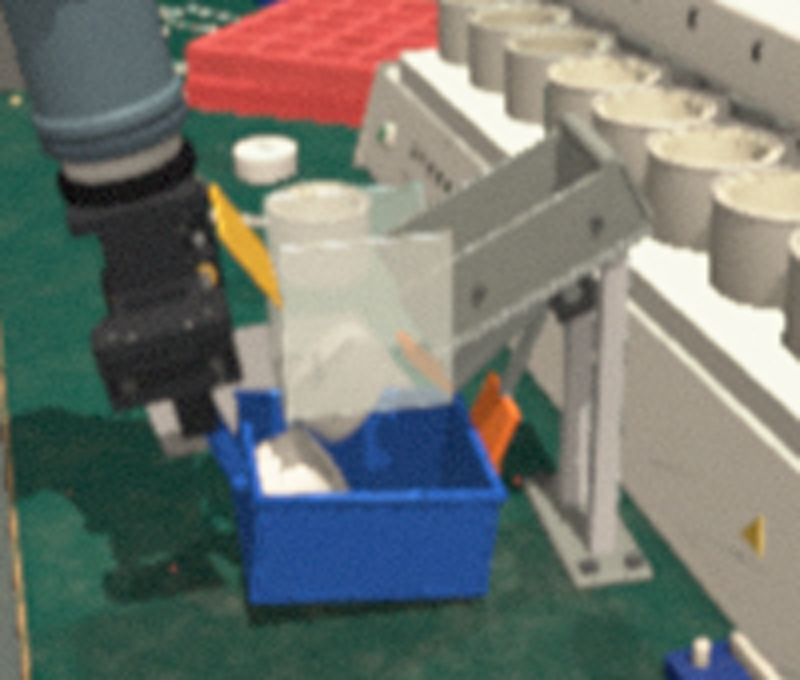

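View pics/b8.png

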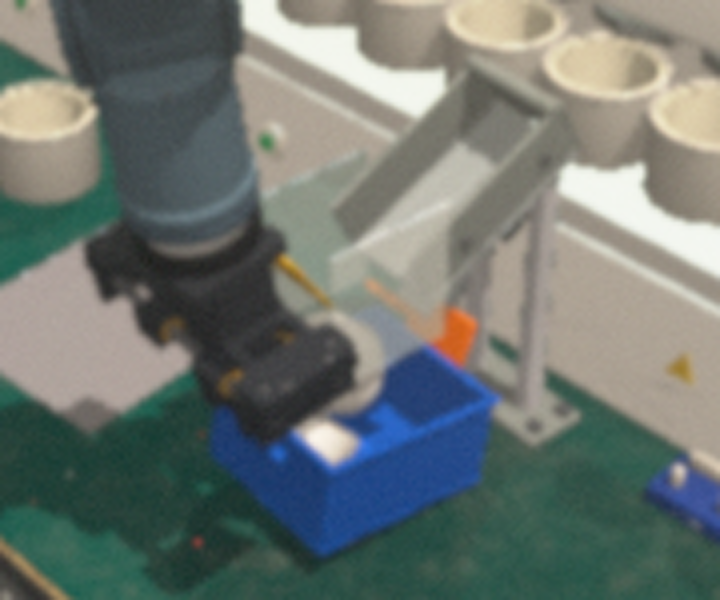

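{"op": "send_rows", "data": {"steps": [[0,-0.001,0.0,-0.001,0],[0,-0.001,0.0,-0.001,0],[0,-0.001,0.0,-0.001,0],[0,-0.001,0.0,-0.001,0],[0,-0.001,0,-0.001,0],[0,-0.001,0,-0.001,0],[0,-0.001,0,-0.001,0],[0,-0.001,0,-0.001,0]]}}

```text
time: 16.87
eef_pos: [0.4141, 0.0076, 0.2918]
tcp_rot: [0.087, 0.048, 0.995, 0.008]
force: [-5.0, 1.3, -2.0]
width: 0.0217
```

```bash
python3 st.py|tail -3; python3 pose.py;python3 - <<'E'
from h import *
for n in ["side","scene"]:
    p,d=arm.grab_frame(n);cv2.imwrite(f"pics/{n}9.png",p[:,:,::-1]); np.save(n+"9.npy",d)
a=cv2.resize(cv2.imread("pics/side9.png")[130:300,230:430],None,fx=4,fy=4,interpolation=2)
cv2.imwrite("pics/a9.png",a)
E
```

```text
tilt 10.021917793821592 az 2.276823587666057 y elev 1.3535417390076458 y az 84.59320635606177
grasp [0.4396 0.0086 0.1471]
F [-5.   1.3 -2. ] w 0.021734237566144787
scoop [0.5454 0.0045 0.0366] chute frame -0.023 -0.0082 yaw -6.5 pitch -0.1 roll 2.4
```

View pics/a9.png

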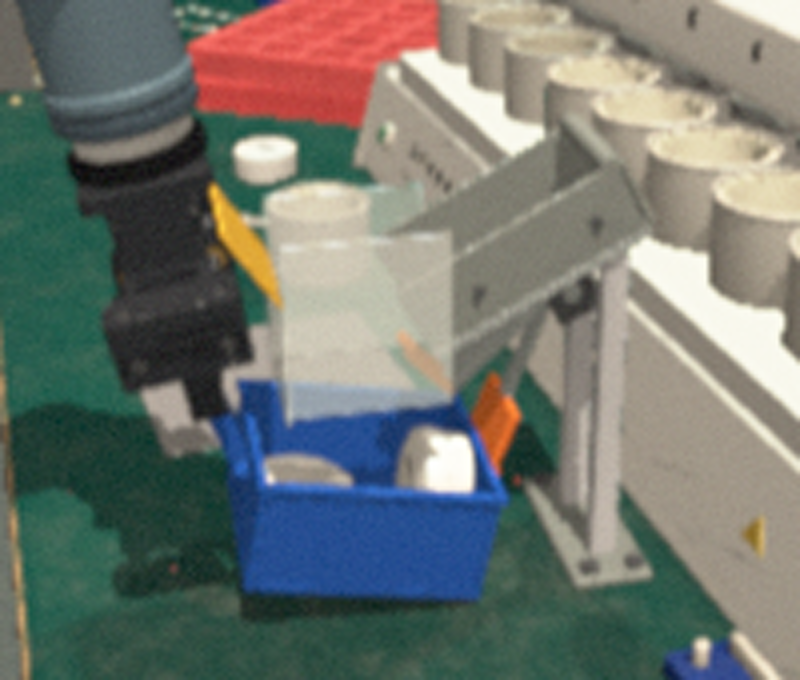

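{"op": "send_rows", "data": {"steps": [[0,0.006,0.001,0.004,0],[0,0.009,0.001,0.003,0],[0,0.01,0.001,0.002,0],[0,0.01,0.001,0.001,0],[0,0.01,0.001,0,0],[0,0.006,0,0,0]]}}

```text
time: 17.47
eef_pos: [0.3734, 0.0186, 0.2758]
tcp_rot: [0.099, 0.048, 0.994, 0.01]
force: [1.9, -0.4, -0.7]
width: 0.0214
```

```bash
python3 st.py|tail -3; python3 pose.py
```

```text
tilt 11.425450926293479 az 3.181333584355308 y elev 1.7188321646175202 y az 84.64224771592698
grasp [0.4024 0.0203 0.1317]
F [ 1.9 -0.4 -0.7] w 0.021433956130227836
scoop [0.5108 0.0165 0.0239] chute frame -0.0585 0.0005 yaw -6.5 pitch 1.2 roll 2.8
```

{"op": "send_rows", "data": {"steps": [[0,0.008,0.0,-0.003,0],[0,0.008,0.005,-0.003,0],[0,0.002,0.015,-0.001,0],[0,0.0,0.022,0,0],[0,0.0,0.025,0,-0.5],[0,0.0,0.025,0,-0.5],[0,0.0,0.025,0,-0.5],[0,0.0,0.025,0,-0.5]]}}

```text
time: 18.13
eef_pos: [0.3625, 0.1632, 0.283]
tcp_rot: [0.099, 0.037, 0.994, 0.006]
force: [-0.4, 0.2, -1.8]
width: 0.0217
```

```bash
python3 st.py; python3 pose.py
```

```text
18.1333 [ 0.311  0.508 -1.045  2.291  1.01   0.662  0.013] [0.363 0.163 0.283]
[[-0.978  0.072  0.197]
 [ 0.074  0.997  0.006]
 [-0.197  0.02  -0.98 ]]
tilt 11.394278597172631 az 1.6045020985917093 y elev 1.1482720522554766 y az 85.8965711773739
grasp [0.3915 0.164  0.1389]
F [-0.4  0.2 -1.8] w 0.021672830334496972
scoop [0.5    0.1616 0.0311] chute frame -0.083 0.1439 yaw -5.2 pitch 1.3 roll 2.3
```

{"op": "send_rows", "data": {"steps": [[0,-0.004,0.019,0.001,-1.5],[0,-0.004,0.02,0.001,-1.5],[0,-0.005,0.02,0.001,-1.5],[0,-0.005,0.018,0.001,-1.5],[0,-0.004,0.012,0.001,-1.5],[0,0,0,0,-1]]}}

```text
time: 18.63
eef_pos: [0.3833, 0.2634, 0.285]
tcp_rot: [0.099, -0.043, 0.994, 0.004]
force: [-0.3, 0.5, -1.7]
width: 0.0216
```

```bash
python3 st.py; python3 pose.py
```

```text
18.6333 [ 0.092  0.625 -1.041  2.13   1.032  0.795  0.042] [0.383 0.263 0.285]
[[-0.977 -0.087  0.196]
 [-0.086  0.996  0.017]
 [-0.197 -0.    -0.98 ]]
tilt 11.351903588986445 az 4.9269745933956814 y elev -0.015100757497282562 y az 95.00219184641118
grasp [0.4121 0.2659 0.1408]
F [-0.3  0.5 -1.7] w 0.021566330447281994
scoop [0.5198 0.2785 0.033 ] chute frame -0.0744 0.2621 yaw 3.9 pitch 1.3 roll 1.1
```

{"op": "send_rows", "data": {"steps": [[0,0.0,-0.005,0.006,0],[0,0.0,-0.006,0.009,0],[0,0.0,-0.005,0.007,0],[0,0.0,0,0.003,0]]}}

```text
time: 18.97
eef_pos: [0.3873, 0.2478, 0.2604]
tcp_rot: [0.099, -0.046, 0.994, 0.007]
force: [-3.8, 0.5, 5.0]
width: 0.0218
```

```bash
python3 st.py|tail -3; python3 pose.py;python3 - <<'E'
from h import *
for n in ["side","scene"]:
    p,d=arm.grab_frame(n);cv2.imwrite(f"pics/{n}10.png",p[:,:,::-1]); np.save(n+"10.npy",d)
a=cv2.resize(cv2.imread("pics/side10.png")[120:290,200:400],None,fx=3,fy=3,interpolation=2)
b=cv2.resize(cv2.imread("pics/scene10.png")[130:280,190:370],None,fx=4,fy=4,interpolation=2)
cv2.imwrite("pics/a10.png",a);cv2.imwrite("pics/b10.png",b)
E
```

```text
tilt 11.449135439543715 az 6.778293770608056 y elev 0.298435969327529 y az 95.30456357410766
grasp [0.4162 0.2512 0.1163]
F [-3.8  0.5  5. ] w 0.021827909244621937
scoop [0.524  0.265  0.0087] chute frame -0.069 0.2491 yaw 4.2 pitch 1.4 roll 1.4
```

View pics/a10.png

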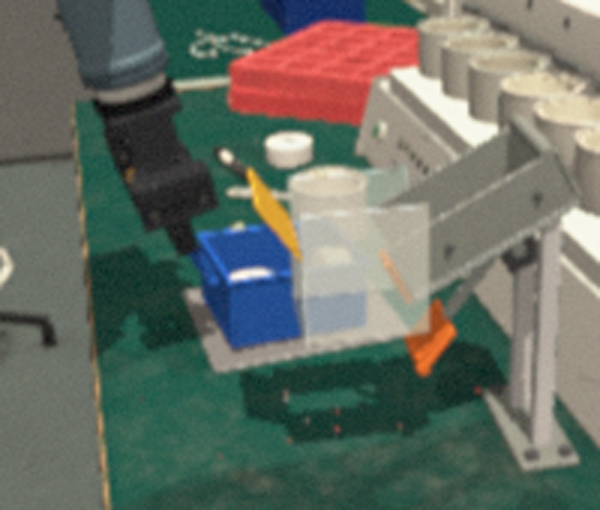

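View pics/b10.png

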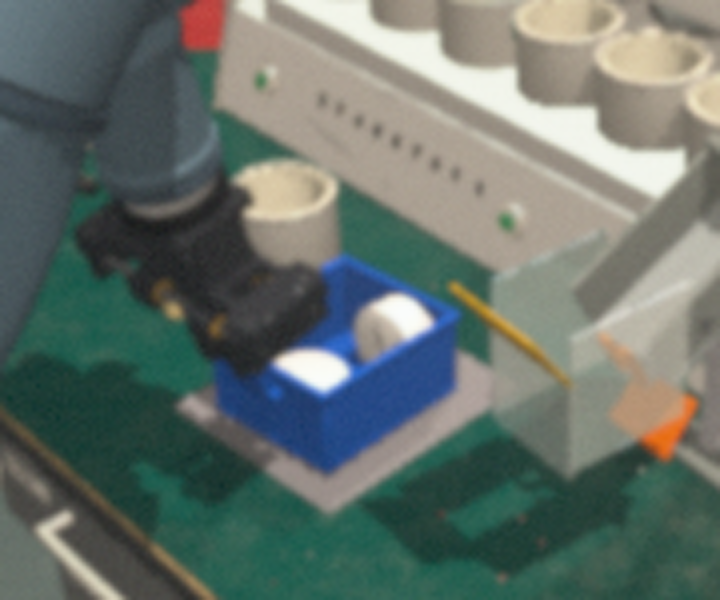

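{"op": "send_rows", "data": {"steps": [[0.0,0,0,0.002,0],[0.3,0,0,0,0],[0.5,0,0,0,0],[0.6,0,0,0,0],[0.6,0,0,0,0],[0.6,0,0,0,0],[0.6,0,0,0,0]]}}

```text
time: 19.65
eef_pos: [0.3892, 0.2461, 0.2587]
tcp_rot: [0.1, -0.043, 0.994, 0.005]
force: [0.1, 0.1, -0.8]
width: 0.0528
```

```bash
python3 st.py
```

```text
19.65 [ 0.092  0.657 -0.987  2.156  1.111  0.747  0.004] [0.389 0.246 0.259]
[[-0.976 -0.086  0.198]
 [-0.084  0.996  0.018]
 [-0.199  0.001 -0.98 ]]
tilt 11.489775579618199 az 5.246372936139777 y elev 0.06846993689230083 y az 94.90952267262459
grasp [0.4184 0.2488 0.1146]
F [ 0.1  0.1 -0.8] w 0.05277454603570921
```

{"op": "send_rows", "data": {"steps": [[0.6,0,0,-0.01,0],[0.6,0.0,0,-0.02,0],[0.6,0.0,0,-0.03,0],[0.6,0.0,0,-0.035,0],[0.6,0,0,-0.035,0],[0.6,0,0,-0.03,0],[0.6,0,0,0,0],[0.6,0,0,0,0]]}}

```text
time: 20.32
eef_pos: [0.3557, 0.2437, 0.4207]
tcp_rot: [0.098, -0.043, 0.994, 0.004]
force: [-0.1, -0.2, -0.4]
width: 0.0533
```

```bash
python3 st.py|tail -3;python3 - <<'E'
from h import *
for n in ["side","scene"]:
    p,d=arm.grab_frame(n);cv2.imwrite(f"pics/{n}11.png",p[:,:,::-1]); np.save(n+"11.npy",d)
a=cv2.resize(cv2.imread("pics/side11.png")[120:290,200:400],None,fx=4,fy=4,interpolation=2)
b=cv2.resize(cv2.imread("pics/scene11.png")[130:280,190:370],None,fx=4,fy=4,interpolation=2)
cv2.imwrite("pics/a11.png",a);cv2.imwrite("pics/b11.png",b)
E
```

```text
tilt 11.209123767411938 az 4.55827892969717 y elev -0.07826546946890084 y az 94.95322172635498
grasp [0.3842 0.246  0.2765]
F [-0.1 -0.2 -0.4] w 0.053306467912125934
```

View pics/b11.png

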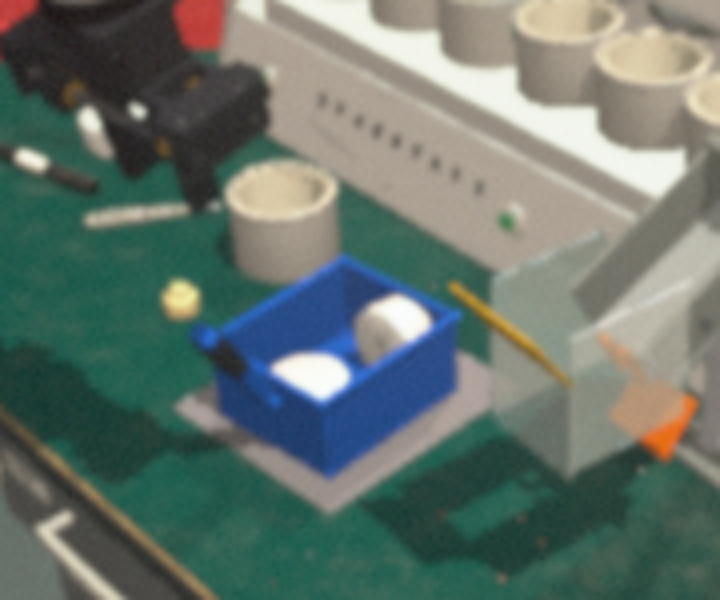

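View pics/a11.png

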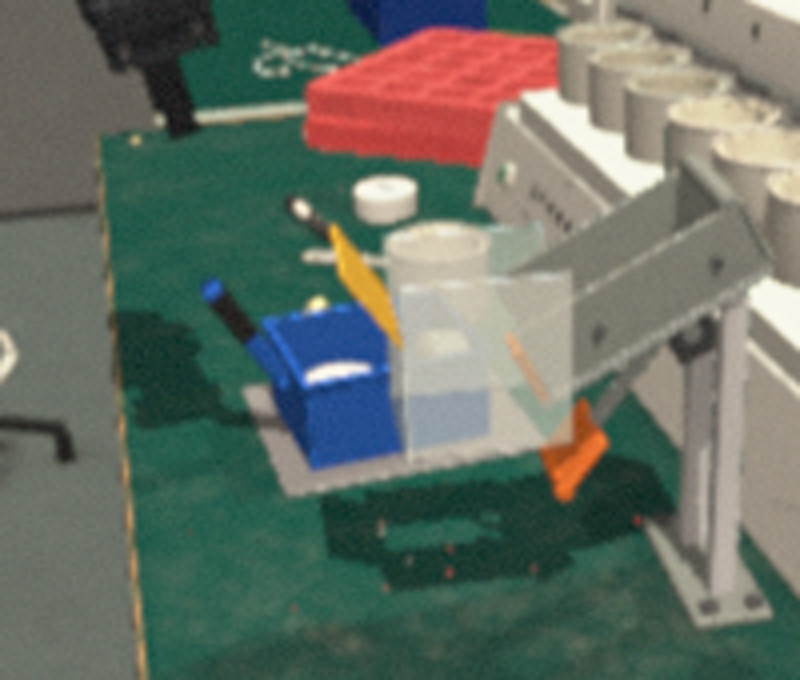

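```bash
python3 - <<'E'
from fit6 import *
b=lambda x,y:(190+x/4,130+y/4)
x,Rm=fit6([("scene","B",b(343,255)),("scene","C",b(462,315)),("scene","D",b(328,406)),("scene","A",b(215,332)),("scene","d",b(328,476)),("scene","c",b(455,388))],[.52,.26,.0,0,0,.07])
mp=np.array([.5255,.2635]);d=x[:2]-mp;c,s=np.cos(.068),np.sin(.068);print("in mat",c*d[0]+s*d[1],-s*d[0]+c*d[1])
A=cv2.imread("pics/scene0.png");B=cv2.imread("pics/scene11.png")
for nm,(u0,v0,u1,v1) in dict(cup=(244,168,278,202),plug=(228,198,242,212),nest=(408,260,446,288)).items():
    r=cv2.matchTemplate(B[v0-10:v1+10,u0-10:u1+10],A[v0:v1,u0:u1],cv2.TM_CCOEFF_NORMED);_,m,_,l=cv2.minMaxLoc(r);print(nm,m,np.array(l)-10)
a=cv2.imread("pics/scene10.png");D=np.abs(a.astype(int)-B)[190:240,255:300].mean();print("tin diff",D)
E
```

```text
scoop pos [ 0.5263  0.2815 -0.0095] yaw 7.1 pitch(x-axis elev) -0.63 roll(y elev) 4.16
[ 0.5 -0.6 -1.1  0.4  0.1 -0.5 -0.2  0.1  0.5  0.4  0.   0.1]
in mat 0.002000749377547709 0.017891100693161632
cup 0.968689501285553 [0 0]
plug 0.9968997836112976 [0 0]
nest 0.9558985829353333 [0 0]
tin diff 14.22711111111111
```

{"op": "send_rows", "data": {"steps": [[0.6,0,0,-0.02,0],[0.6,0,0,0,0],[0.6,0,0,0,0],[0.6,0,0,0,0],[0.6,0,0,0,0],[0.6,0,0,0,0]]}}

```text
time: 20.92
eef_pos: [0.3519, 0.2411, 0.4328]
tcp_rot: [0.09, -0.044, 0.995, 0.003]
force: [0.6, -0.1, 0.2]
width: 0.0527
```

```bash
python3 - <<'E'
from fit6 import *
b=lambda x,y:(190+x/4,130+y/4)
obs=[("B",b(343,255)),("C",b(462,315)),("D",b(328,406)),("A",b(215,332)),("d",b(328,476)),("c",b(455,388))]
def f(p):
    Rm=R.from_euler('z',p[2]).as_matrix();return np.concatenate([proj("scene",Rm@np.array(K[k])+[p[0],p[1],.003])[0]-px for k,px in obs])
r=least_squares(f,[.52,.26,.07]);print(r.x,f(r.x).round(1))
p,_=arm.grab_frame("scene");B=p[:,:,::-1];cv2.imwrite("pics/scene12.png",B)
A=cv2.imread("pics/scene11.png");print(np.abs(A.astype(int)-B)[195:245,245:305].mean(),np.abs(A.astype(int)-B)[300:350,300:360].mean())
W=world("scene",_);print(W[225,268],W[211,286])
s=arm.get_state();print(s["time"],s["force"],np.abs(s["qd"]).max())
E
```

```text
[0.51678069 0.26306779 0.10367209] [ 0.7  0.  -1.  -0.7 -1.1 -1.2 -1.   1.1  0.8  0.7  1.6 -0. ]
1.7136666666666667 1.9581111111111111
[0.48965172 0.26132868 0.03794541] [0.55351213 0.25184059 0.06237375]
20.9667 [0.00584365 0.14364627 0.85669451] 0.009320727072044864
```

```bash
python3 -c "
from rig import arm
print(arm.close_job())"
```

```text
the job is handed in; nothing more can be done
None
```

I tripped the stop with the held scoop, caught both tins in it, set it on the mat and let go. I handed in with the clock at about 21 s of the 51 allowed. No verdict comes back, so success rests on my own checks below.

**What I did:** The moves offer no direct way to lean the tool, so I pushed the arm against its joint limits until it leaned. The first grip, at about 20° lean, could not have reached back far enough to start the push. I put the scoop back on the bench, cut the lean to about 11° and gripped the handle again. I then pushed the paddle with the scoop level, its underside about 26 mm up and its centre about 29 mm short of the lip. After the tins dropped I drew it back and carried it to the mat.

**Last checks:**
- **Scoop on the mat:** its centre is about 9 mm from the mat's centre and about 2° off square. This comes from a one-camera fit that assumes the scoop sits level at mat height.
- **Tins:** both are in the scoop. One lies flat and the other stands on its edge near the far wall, below the rim. Two frames about 0.6 s apart differed only by picture noise.
- **Stop and bystanders:** the paddle looks back in its shut place. The cup, plug and nest show no shift in the scene picture.
- **Robot:** the gripper is well clear and the arm is still.

**Disagreement:** a free fit of the scoop from the same single picture gave about 4° of roll and a height of -9 mm. That height is below the bench, so I took the fit as poorly determined. I did not measure the roll a second way, so the scoop's level (limit about 4.6°) rests on it standing flat on the mat.

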